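Rack the cut blocks and hold the microtome's cassette clamp open

ROBOT

A 6-joint arm with a two-finger parallel gripper is mounted at the origin on the work surface. World frame = base frame: x ahead of the robot, y to its left, z up, the work surface at z = 0. Lengths are in mm, angles in degrees, forces in N, time in s.
With the tool pointing down it reaches from about 325 to 875 mm from the base axis. Payload 4.4 kg.
Tool frame: the origin (TCP) lies between the finger pads; the fingertips stand 19 mm ahead of it and the grasp point (between the pads) is the TCP (ctrl.tip_extent is the distance from the TCP to the fingertips, in mm); z points along the fingers, y is the direction in which the jaws open and shut (so a half turn about z gives the same grasp; the last joint's range is limited). The gripper opens to 85 mm and grips with 20 to 120 N. Pads are 22 mm wide; open, the fingers measure 114 mm over their backs; the gripper's body (76 mm by 85 mm) begins 54 mm behind the grasp point. The pads swing forward as they close: fully open they stand 13 mm farther back than shut.
Start: joints at [65.976, 11.837, 88.321, -0, 79.842, -8.623], TCP at [152.715, 554.351, 250.282] pointing down, gripper open.
Joint ranges: [-156.59, 156.59], [-49.26, 127.26], [12.9, 141.05], [-63.56, 243.56], [4.71, 150.69], [-161.64, 161.64]. Speed limits (degrees/s): [159.86, 159.86, 180, 180, 180, 180].

INTERFACE

Orientations are given as a 3x3 rotation matrix whose columns are the frame's x, y, z axes.
In Python, from workcell import get_state, camera, get_calibration, job_done, cut_out, ctrl gives the robot as it stands. The module is installed in compiled form; this text tells all that it offers.
- The arm moves only by the shell command python3 -m creep 'ROWS' [FORCE]. ROWS is JSON, a list of rows, each an object with "hand": the opening, from 0 (shut) to 1 (fully open); "linear": the shift along the tool's x, y, z in mm, a list of three; "rotation": the turn, a rotation vector about the tool's x, y, z in rad, a list of three. In form: [{"hand": hand, "linear": [tx, ty, tz], "rotation": [wx, wy, wz]}, ...]. A call has 1 to 8 rows; each row is the pose to reach, as a shift and turn from the pose measured when the call began, along the tool's axes at that moment; what a row does not reach only later rows make up. A row lasts 1/8 s, in which the tool goes at most 62.5 mm and 10.7 degrees, less where a joint would pass 70% of its speed; a pose out of reach is approached as far as the arm can. A call with a gripper value outside its range is refused whole. The fingers move at their own pace and stop on an object; FORCE is the grip in N (left out, the last holds). Time passes only in rows, so rows that repeat a pose let the fingers close. It gives the time, the measured TCP pose, the force and the opening at its end, in the units of the state.
- get_state(): the state, without advancing time (a new reading comes with each control period).
- camera(name): name is "scene" or "side" or "wrist"; returns the picture (400x640x3 uint8, red, green, blue); there is no depth.
- get_calibration(name): a dict with "mtx" (3x3 intrinsics, pixels), "rvec" (rotation vector, rad) and "tvec" (3), from world to camera coordinates, as OpenCV has them; the wrist camera has in their place "mount" (4x4, takes a point from camera to tool coordinates, whose origin is the TCP and whose axes are the flange's). Camera axes: x right, y down, z forward; pixel columns grow to the right and rows downward; lengths in mm; the calibration is good to about 2 mm. The wrist camera is an equidistant fisheye: a pixel r from the principal point sees the ray r / f radians off the axis. A picture is of the moment at which its call begins: read the wrist's pose just before it. get_calibration takes no time and is no camera call.
- job_done(): hands the job in, once; it reports no verdict.
Trained networks look in the newest picture that a camera, given by its name, has taken for a name from the list of things; names that differ only in an ending like _2 or _b are one class to them, and where a whole thing is asked for, a point or a joint stands for the part that bears it (a point fixed in the world has none). Each returns a list of dicts, best first, with "p" (0 to 1); they miss things now and then, are a little off and sometimes report something else, mostly with a low value. They report only what shows in the picture. A call takes as long as a camera call. They do not tell look-alikes from the thing itself.
- cut_out(label, camera): "pixels" (400x640 bool, what is visible of it) and "box" ([left, top, right, bottom] in pixels, round what is visible of it).
The state is a dict: "t": time; "q": joint angles; "qvel": joint speeds; "tau": joint torques, N m; "ee_pos": TCP position; "tool_rot": TCP orientation; "contact_force": force on the tool from outside, world axes, zero at the start; "ft_torque": the same for the moment, N m; "finger_gap": opening from 0.0 (shut) to 1.0 (fully open).
Only numpy, scipy, OpenCV 4.12 (cv2) and the standard library are available. Lean on these libraries where they do the work, as an engineer would, in place of code of your own. Each camera call takes 0.05 s, during which the arm holds its last target. There are 200 camera calls.

TASK

Stand the two loose, large paraffin blocks from the bench on end, sloped label end up, in the two empty slots of the block rack, one in each and right down on the slot floor. Then take hold of the spring lever of the microtome's cassette clamp, pull it forward (away from the machine's housing) until it lines up with the open mark on its quadrant, without dragging it on to its stop, and keep it there so that the next block can be put in: finish while still holding the lever at the mark, since it springs shut when let go. Leave the bottle, the slide box and the beaker where they are.

Things in the scene. Friction and masses are not known exactly. Their poses are not given: they have to be found in the camera images.
- block_a: Large paraffin block standing on end on the bench, 75 mm tall, label end (sloped) up, about 80 g: plastic cassette 52 mm wide (its y), 10 mm thick (on its -x side), with 48 mm wide, 58 mm tall wax on its +x side; 22 mm thick in all. Origin: centre of the underside, z up. Grip its upper half by the cassette's edges, fingers closing along its y. Both blocks are alike.
- block_b: Large paraffin block standing on end on the bench, 75 mm tall, label end (sloped) up, about 80 g: plastic cassette 52 mm wide (its y), 10 mm thick (on its -x side), with 48 mm wide, 58 mm tall wax on its +x side; 22 mm thick in all. Origin: centre of the underside, z up. Grip its upper half by the cassette's edges, fingers closing along its y. Both blocks are alike.
- slot_a (a point): Centre of an empty slot's floor, 3 mm above the bench. x runs along the row, y along the slot. Slot 24.5 mm wide at the floor, 27.5 mm at the top of the dividers (33 mm above the bench, 44 mm long). Rails 11 mm above the bench close its ends at y = +-31 mm. A block goes in either way round, its y along this y. The slots beside it (32 mm off) hold fixed blocks.
- slot_b (a point): Centre of an empty slot's floor, 3 mm above the bench. x runs along the row, y along the slot. Slot 24.5 mm wide at the floor, 27.5 mm at the top of the dividers (33 mm above the bench, 44 mm long). Rails 11 mm above the bench close its ends at y = +-31 mm. A block goes in either way round, its y along this y. The slots beside it (32 mm off) hold fixed blocks.
- rack: The grey block rack, fixed to the bench: 168 mm long (its x), 68 mm wide (y), one row of five slots at 32 mm pitch, of which the second and the fourth are empty. Origin: centre of the underside.
- microtome: White rotary microtome, fixed, to the robot's right: 470 mm deep (x), 300 mm wide plus wheels, 266 mm high. Origin on the bench below the cassette clamp; -x is forward, to the operator's side, the way the lever is pulled; +y is the operator's left, where the lever is. Housing front at x = 75 mm; knife holder in front of the clamp, x = -125 to -45 mm, up to 170 mm high.
- clamp_lever (a joint): Angle of the clamp's spring lever in rad: 0 = upright (shut, where the spring keeps it), growing as it is pulled forward, stop at 0.62. The open mark is at 0.40. The spring pulls it back: about 1.8 N at the knob at 0, 4 N at 0.40, so an arm that gives must be led a few mm further.
- lever_grip (a point): Centre of the black ball knob, 22 mm across, at the end of the lever: 71 mm from the pivot, 236 mm above the bench when shut; at the mark 28 mm further forward and 5.6 mm lower. A 9 mm neck carries it. Pinch it from above, fingers closing along y (the hinge direction), so that it can turn between them. The clamp block on its -y side is 193 mm high.
- pivot (a point): A point on the lever's hinge axis (the microtome's y), 165 mm above the bench, straight below the grip when shut.
- open_mark (a point): The open mark: the forward of two white lines across the dark arched quadrant on the clamp, beside the lever arm (the other is the shut line), 43 mm from the pivot at lever angle 0.40 rad. The lever's arm lines up with it when the clamp is open.
- bottle: Bystander: white plastic bottle, 60 mm diameter, 160 mm tall. Origin: centre of the underside.
- slide_box: Bystander: grey slide box with a black lid, 87 x 100 x 34 mm. Origin: centre of the underside.
- beaker: Bystander: glass beaker, 68 mm diameter, 85 mm tall. Origin: centre of the underside.
Things that resemble listed ones, but are neither listed nor needed, are in the scene too. Leave any blue or pink look-alike of the block_a alone.

How it is judged (in metres and radians):
On the way, in this order (a step that is already met when the one before it is completed fails the run):
1. both blocks stand, released, in the two empty slots, one in each ((((x of block_a in the frame of slot_a between -0.008 and 0.008 m and y of block_a in the frame of slot_a between -0.01 and 0.01 m and z of block_a in the frame of slot_a between -0.004 and 0.006 m and angle between block_a's own z axis and vertical below 0.25 rad and contact force between each of the arm, the fingers and block_a below 0.05 N and linear speed of block_a below 0.02 m/s) and (x of block_b in the frame of slot_b between -0.008 and 0.008 m and y of block_b in the frame of slot_b between -0.01 and 0.01 m and z of block_b in the frame of slot_b between -0.004 and 0.006 m and angle between block_b's own z axis and vertical below 0.25 rad and contact force between each of the arm, the fingers and block_b below 0.05 N and linear speed of block_b below 0.02 m/s)) or ((x of block_a in the frame of slot_b between -0.008 and 0.008 m and y of block_a in the frame of slot_b between -0.01 and 0.01 m and z of block_a in the frame of slot_b between -0.004 and 0.006 m and angle between block_a's own z axis and vertical below 0.25 rad and contact force between each of the arm, the fingers and block_a below 0.05 N and linear speed of block_a below 0.02 m/s) and (x of block_b in the frame of slot_a between -0.008 and 0.008 m and y of block_b in the frame of slot_a between -0.01 and 0.01 m and z of block_b in the frame of slot_a between -0.004 and 0.006 m and angle between block_b's own z axis and vertical below 0.25 rad and contact force between each of the arm, the fingers and block_b below 0.05 N and linear speed of block_b below 0.02 m/s)))), for 0.3 s.
2. the lever is held at the open mark for a second, the blocks still in their slots ((((x of block_a in the frame of slot_a between -0.008 and 0.008 m and y of block_a in the frame of slot_a between -0.01 and 0.01 m and z of block_a in the frame of slot_a between -0.004 and 0.006 m and angle between block_a's own z axis and vertical below 0.25 rad and contact force between each of the arm, the fingers and block_a below 0.05 N and linear speed of block_a below 0.02 m/s) and (x of block_b in the frame of slot_b between -0.008 and 0.008 m and y of block_b in the frame of slot_b between -0.01 and 0.01 m and z of block_b in the frame of slot_b between -0.004 and 0.006 m and angle between block_b's own z axis and vertical below 0.25 rad and contact force between each of the arm, the fingers and block_b below 0.05 N and linear speed of block_b below 0.02 m/s)) or ((x of block_a in the frame of slot_b between -0.008 and 0.008 m and y of block_a in the frame of slot_b between -0.01 and 0.01 m and z of block_a in the frame of slot_b between -0.004 and 0.006 m and angle between block_a's own z axis and vertical below 0.25 rad and contact force between each of the arm, the fingers and block_a below 0.05 N and linear speed of block_a below 0.02 m/s) and (x of block_b in the frame of slot_a between -0.008 and 0.008 m and y of block_b in the frame of slot_a between -0.01 and 0.01 m and z of block_b in the frame of slot_a between -0.004 and 0.006 m and angle between block_b's own z axis and vertical below 0.25 rad and contact force between each of the arm, the fingers and block_b below 0.05 N and linear speed of block_b below 0.02 m/s))) and value of joint clamp_lever between 0.31 and 0.49 rad and contact force between the fingers and clamp_lever above 1.5 N and velocity of joint clamp_lever between -0.08 and 0.08 rad/s and contact force between each of block_a, block_b, bottle, slide_box, beaker and clamp_lever below 0.05 N), for 1 s.
At the end, for the whole second after the job is handed in: Each block in its own slot: within 8 mm along the row, 10 mm along the slot and 6 mm of the slot floor, upright within 0.25 rad, still, not touched by the robot. The lever held still by the fingers (over 1.5 N, nothing else on it) between 0.31 and 0.49 rad (mark 0.40) (all of step 2); the arm keeps its last pose, push and grip.
It fails at once if the bottle is pushed away or knocked over (distance of bottle from where it was at the start of the episode above 0.03 m or angle between bottle's own z axis and vertical above 0.4 rad).
It fails at once if the slide box is pushed away or knocked over (distance of slide_box from where it was at the start of the episode above 0.03 m or angle between slide_box's own z axis and vertical above 0.4 rad).
It fails at once if the beaker is pushed away or knocked over (distance of beaker from where it was at the start of the episode above 0.03 m or angle between beaker's own z axis and vertical above 0.4 rad).
It fails at once if the lever is dragged well beyond the open mark, to its stop (value of joint clamp_lever above 0.58 rad).
It also fails if it takes over 61 s, if anything falls off the work surface, if the arm or the gripper's body presses on something with over 40 N, if the wrist force passes 120 N, or if a joint passes its speed limit or range.

## Working session

There is one attempt and no reset: what is moved stays moved. The work goes in short steps, Python scripts to look and compute and a shell command to move; the robot and the scene stay as the last step left them, time stands still between calls to the robot, and variables do not carry over. Pictures are saved under pics/ and viewed, about 8 in all and at most 12, crops included, and the job is handed in when it is done.

```bash
mkdir -p pics; python3 - <<'E'
from workcell import *
import cv2,numpy as np
s=get_state(); print(s['t'],s['ee_pos'],s['tool_rot'],s['contact_force'],s['finger_gap'])
for n in ("scene","side","wrist"):
    im=camera(n); cv2.imwrite(f'pics/{n}0.png',im[:,:,::-1]); c=get_calibration(n); print(n,c)
    for l in ("block_a","rack","clamp_lever","slot_a","microtome","lever_grip"):
        try:
            for d in cut_out(l,n): print(n,l,round(d['p'],2),d['box'],d['pixels'].sum())
        except Exception as e: print(l,e)
print(get_state()['t'])
E
```

```text
0.0 [152.40285816 553.69669182 249.12000614] [[-9.64106525e-01  2.65514128e-01 -9.25327354e-04]
 [ 2.65515524e-01  9.64104334e-01 -2.08319008e-03]
 [ 3.38995715e-04 -2.25410593e-03 -9.99997402e-01]] [-1.12832777  0.06979514 -0.48697082] 0.9971953703103705
scene {'mtx': array([[381.36885182,   0.        , 319.09083889],
       [  0.        , 381.36885182, 197.72357574],
       [  0.        ,   0.        ,   1.        ]]), 'rvec': array([ 0.8041096 ,  2.66322492, -0.98167199]), 'tvec': array([ 473.21866976, -187.20855249, 1314.24007199])}
scene block_a 0.89 [342.5, 259.6, 364.1, 282.6] 371
scene block_a 0.83 [403.8, 231.5, 428.3, 254.2] 437
scene block_a 0.82 [437.6, 272.1, 462.7, 304.2] 516
scene block_a 0.76 [402.0, 290.9, 430.0, 322.9] 530
scene block_a 0.65 [382.6, 255.8, 398.7, 290.3] 384
scene block_a 0.2 [265.2, 249.8, 315.5, 296.9] 1457
scene rack 0.6 [337.5, 191.1, 390.8, 246.0] 1636
scene clamp_lever 0.58 [259.8, 96.8, 271.7, 135.4] 121
scene clamp_lever 0.2 [379.9, 256.8, 396.6, 289.9] 393
scene slot_a 0.92 [334.7, 192.8, 392.4, 250.5] 1452
scene slot_a 0.5 [234.0, 212.4, 26
[... 1119 characters left out ...]
  , 309.70691629, 197.24427094],
       [  0.        ,   0.        ,   1.        ]]), 'mount': array([[-7.32442561e-04, -9.56059059e-01, -2.93173223e-01,
         7.50782897e+01],
       [ 9.99998476e-01, -2.35640749e-04, -1.72988163e-03,
        -3.15346229e-01],
       [ 1.58478544e-03, -2.93174043e-01,  9.56057775e-01,
        -1.24071189e+02],
       [ 0.00000000e+00,  0.00000000e+00,  0.00000000e+00,
         1.00000000e+00]])}
wrist block_a 0.89 [172.4, 356.9, 190.8, 394.1] 407
wrist rack 0.9 [144.1, 374.0, 176.3, 398.0] 538
wrist clamp_lever 0.39 [141.8, 371.5, 177.3, 400.0] 551
wrist slot_a 0.64 [146.1, 372.1, 173.9, 400.0] 572
wrist microtome 0.59 [1.6, 335.8, 76.2, 399.4] 3980
1.05
```

```bash
python3 - <<'E'
import cv2,numpy as np
a=cv2.imread('pics/scene0.png')[80:340,220:480]; b=cv2.imread('pics/side0.png')[150:350,230:430]
a=cv2.resize(a,(520,520),interpolation=cv2.INTER_CUBIC)
cv2.imwrite('pics/v1.png',cv2.resize(cv2.imread('pics/scene0.png')[80:330,190:480],(800,690)[:2] if 0 else (696,600),interpolation=cv2.INTER_CUBIC))
cv2.imwrite('pics/v2.png',cv2.resize(b,(600,600),interpolation=cv2.INTER_CUBIC))
E
```

```text
(no output)
```

View pics/v1.png

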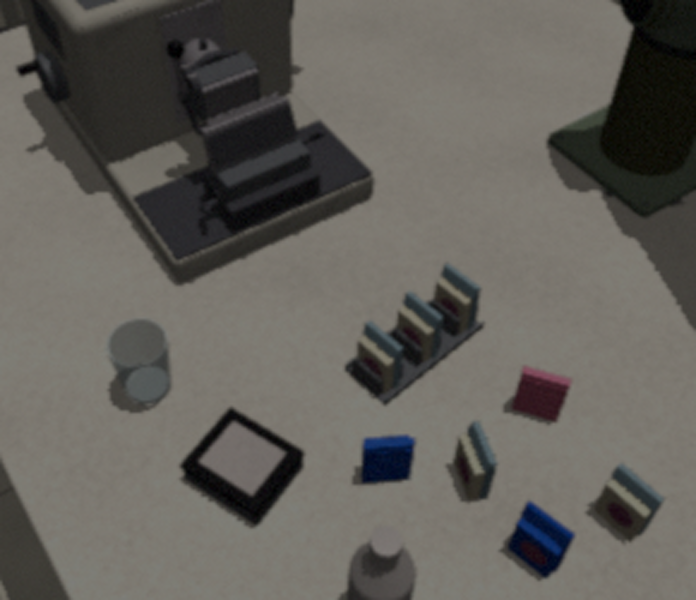

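View pics/v2.png

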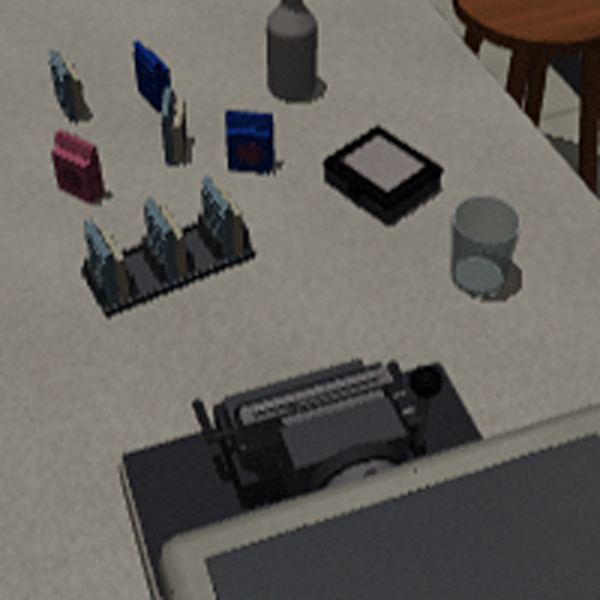

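The scene picture shows the two real (pale blue) blocks at about (388,272) and (452,290). The blue and pink look-alikes sit at (351,271), (416,306) and (416,243). The rack is at about (364,220) and the black lever knob at (264,100). I'll compute rough world positions next.

```bash
cat > h.py <<'E'
from workcell import *
import cv2,numpy as np
def snap(n,fn=None):
    s=get_state(); im=camera(n)
    if fn: cv2.imwrite(fn,im[:,:,::-1])
    return s,im
def ray(n,uv,s=None):
    c=get_calibration(n); uv=np.asarray(uv,float); K=c['mtx']
    if n=='wrist':
        d=(uv-K[:2,2])/K[0,0]; r=np.hypot(*d)+1e-12
        v=np.array([*(d/r*np.sin(r)),np.cos(r)]); M=np.array(c['mount']); R=np.array(s['tool_rot'])
        return np.array(s['ee_pos'])+R@M[:3,3], R@M[:3,:3]@v
    R=cv2.Rodrigues(c['rvec'])[0]
    return -R.T@c['tvec'], R.T@np.linalg.inv(K)@[*uv,1]
def at_z(n,uv,z,s=None):
    o,d=ray(n,uv,s); return o+d*(z-o[2])/d[2]
def proj(n,P,s=None):
    c=get_calibration(n); P=np.atleast_2d(np.asarray(P,float))
    if n=='wrist':
        M=np.array(c['mount']); R=np.array(s['tool_rot'])
        p=((P-s['ee_pos'])@R-M[:3,3])@M[:3,:3]
        th=np.arctan2(np.hypot(p[:,0],p[:,1]),p[:,2]); ph=np.arctan2(p[:,1],p[:,0])
        return c['mtx'][:2,2]+c['mtx'][0,0]*th[:,None]*np.c_[np.cos(ph),np.sin(ph)]
    return cv2.projectPoints(P,c['rvec'],c['tvec'],c['mtx'],None)[0][:,0]
def tri(rays):
    A=np.zeros((3,3));b=np.zeros(3)
    for o,d in rays:
        d=d/np.linalg.norm(d);m=np.eye(3)-np.outer(d,d);A+=m;b+=m@o
    p=np.linalg.solve(A,b); return p,[np.linalg.norm(np.cross(p-o,d/np.linalg.norm(d))) for o,d in rays]
E
python3 - <<'E'
from h import *
np.set_printoptions(precision=1,suppress=True)
for nm,a,b in [('blkA',(388,272),(288,193)),('blkB',(452,290),(251.5,179)),('knob',(263.5,100),(372,276.5))]:
    print(nm,tri([ray('scene',a),ray('side',b)]))
f=lambda x,y:(190+x/2.4,80+y/2.4); g=lambda x,y:(230+x/3,150+y/3)
print('rack corners scene z3', [at_z('scene',f(*p),8) for p in((350,366),(386,397),(482,325))])
print('rack side', [at_z('side',g(*p),8) for p in((107,312),(254,252),(84,268))])
for nm,p,z in [('bottle',(388,590),100),('slide',(243,465),34),('beaker',(140,340),85)]: print(nm,at_z('scene',f(*p),z))
print('bottle side',at_z('side',g(293,90),0))
print('base',proj('scene',[0,0,0]))
E
```

```text
blkA (array([537.1, 265.6,  35.1]), [np.float64(1.4288808385181206), np.float64(1.4288808385181555)])
blkB (array([437.9, 389.1,  33.4]), [np.float64(0.10814646366932981), np.float64(0.10814646366937467)])
knob (array([ 569.9, -282.1,  238.1]), [np.float64(1.3932300800157211), np.float64(1.3932300800158137)])
rack corners scene z3 [array([563.6,  79.8,   8. ]), array([554.2, 137.5,   8. ]), array([396.6, 118.9,   8. ])]
rack side [array([405.1,  51.2,   8. ]), array([567.6,  75.4,   8. ]), array([396.8, 117. ,   8. ])]
bottle [712.1 345.1 100. ]
slide [739.6 135.3  34. ]
beaker [766.7 -32.3  85. ]
bottle side [705.8 323.4  -0. ]
base [[456.4 143.4]]
```

```bash
python3 -m creep '[{"hand":1,"linear":[-60,-35,-20],"rotation":[0,0,0]},{"hand":1,"linear":[-115,-67,-20],"rotation":[0,0,0]},{"hand":1,"linear":[-415,-240,-20],"rotation":[0,0,0]},{"hand":1,"linear":[-415,-240,-20],"rotation":[0,0,0]},{"hand":1,"linear":[-415,-240,-20],"rotation":[0,0,0]},{"hand":1,"linear":[-415,-240,-20],"rotation":[0,0,0]},{"hand":1,"linear":[-415,-240,-20],"rotation":[0,0,0]},{"hand":1,"linear":[-415,-240,-20],"rotation":[0,0,0]}]' 30
python3 - <<'E'
from h import *
s,im=snap('wrist','pics/w1.png'); print(s['t'],s['ee_pos'],s['tool_rot'][:,0])
import pickle; pickle.dump(s,open('s1.pkl','wb'))
for l in ('block_a','rack','slot_a'):
    for d in cut_out(l,'wrist'): print(l,round(d['p'],2),d['box'])
print(s['qvel'])
E
```

```text
t: 2.05
ee_pos: [490.8, 210.6, 270.5]
tool_rot: [[-0.964, 0.267, 0.001], [0.267, 0.964, 0.0], [-0.001, 0.0, -1.0]]
contact_force: [-0.5, 0.8, 0.6]
finger_gap: 0.999
2.05 [490.77298658 210.58198377 270.53384266] [-9.63567359e-01  2.67464558e-01 -8.09503980e-04]
block_a 0.96 [350.2, 177.0, 402.1, 212.0]
block_a 0.82 [305.4, 79.1, 348.6, 131.6]
block_a 0.68 [418.1, 77.6, 481.2, 110.7]
block_a 0.66 [425.7, 158.7, 482.1, 196.7]
block_a 0.62 [329.6, 226.0, 359.8, 288.3]
rack 0.79 [169.5, 112.6, 287.2, 251.9]
slot_a 0.87 [175.0, 112.8, 283.0, 253.5]
[-33.40486915  14.36994911 -15.51087006   0.66703487   1.47911734
 -33.81751694]
```

View pics/w1.png

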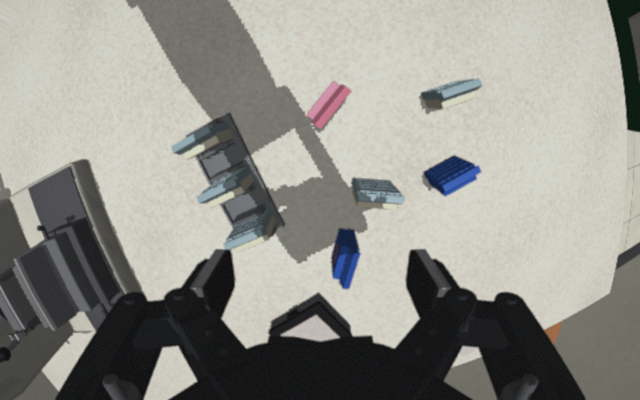

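```bash
python3 -m creep '[{"hand":1,"linear":[0,0,70],"rotation":[0,0,0]},{"hand":1,"linear":[0,0,70],"rotation":[0,0,0]},{"hand":1,"linear":[0,0,70],"rotation":[0,0,0]},{"hand":1,"linear":[0,0,70],"rotation":[0,0,0]}]'
python3 - <<'E'
from h import *
s,im=snap('wrist','pics/w2.png'); print(s['t'],s['ee_pos'],s['qvel'])
import pickle; pickle.dump(s,open('s2.pkl','wb'))
for l in ('block_a','rack','slot_a'):
    for d in cut_out(l,'wrist'): print(l,round(d['p'],2),d['box'])
cv2.imwrite('pics/v3.png',cv2.resize(im[20:270,130:530,::-1],(800,500),interpolation=cv2.INTER_CUBIC))
E
```

```text
t: 2.75
ee_pos: [490.5, 213.2, 202.6]
tool_rot: [[-0.964, 0.266, 0.003], [0.267, 0.964, 0.002], [-0.003, 0.002, -1.0]]
contact_force: [0.4, -0.1, 0.3]
finger_gap: 1.002
2.75 [490.54586067 213.19261969 202.62128422] [-0.46248418 -0.34132026 -0.24512508 -0.07518582 -0.13753857 -0.05815731]
block_a 0.94 [443.7, 165.3, 513.5, 217.6]
block_a 0.83 [436.6, 76.3, 512.9, 112.2]
block_a 0.82 [328.5, 248.1, 364.8, 326.9]
block_a 0.61 [353.1, 195.3, 416.3, 233.1]
block_a 0.55 [300.9, 75.8, 354.1, 138.7]
rack 0.83 [137.4, 116.5, 275.7, 273.5]
slot_a 0.74 [139.1, 117.6, 274.0, 275.4]
```

View pics/v3.png

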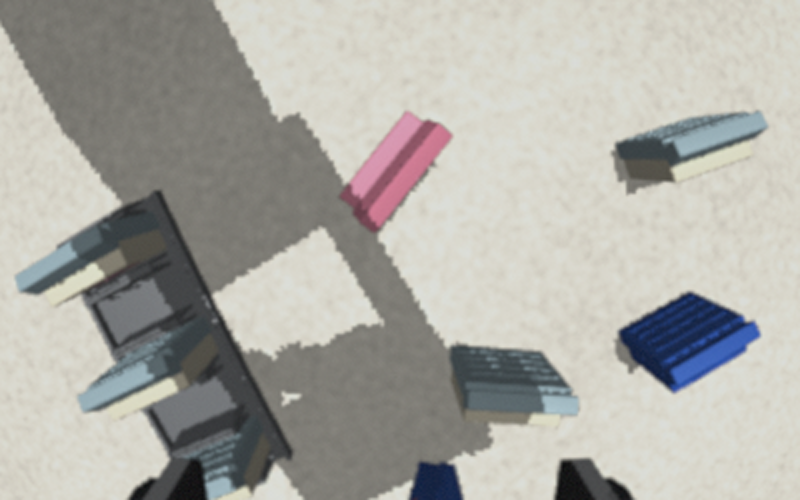

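The wrist picture (crop scale 2, offset (130,20)) shows target block A around pixel (387,212) and target block B around (475,93). The rack's rail edge runs from (208.5,116) to (275,246). I'll fit poses.

```bash
cat > fit.py <<'E'
from h import *
from scipy.optimize import minimize
def box(x0,x1,y,z0,z1): return np.array([[a,b,c] for a in(x0,x1) for b in(-y,y) for c in(z0,z1)],float)
# cassette with sloped top (unknown side: keep apex mid) and wax
PARTS=[box(-11,-1,26,0,75),box(-1,11,24,0,58)]
def world(p,Q,z=0):
    c,s=np.cos(p[2]),np.sin(p[2]); return Q@np.array([[c,s,0],[-s,c,0],[0,0,1]])+[p[0],p[1],z]
def sil(p,n,s,parts=PARTS,z=0):
    m=np.zeros((400*4,640*4),np.uint8)
    for Q in parts:
        h=cv2.convexHull(((proj(n,world(p,Q,z),s)+.5)*4).astype(np.float32)); cv2.fillConvexPoly(m,h.astype(np.int32),255)
    return cv2.resize(m,(640,400),interpolation=cv2.INTER_AREA)/255.
def fit(masks,p0,parts=PARTS):
    def cost(p):
        c=0
        for n,s,m in masks:
            q=sil(p,n,s,parts); c+=1-np.minimum(q,m).sum()/np.maximum(q,m).sum()
        return c/len(masks)
    best=min((minimize(cost,[p0[0],p0[1],a],method='Nelder-Mead',options=dict(initial_simplex=[[p0[0],p0[1],a],[p0[0]+8,p0[1],a],[p0[0],p0[1]+8,a],[p0[0],p0[1],a+.3]],xatol=.05,fatol=1e-4)) for a in np.radians(p0[2])),key=lambda r:r.fun)
    return best.x,best.fun
E
python3 - <<'E'
from fit import *
import pickle
np.set_printoptions(precision=2,suppress=True)
s=get_state(); im=camera('wrist')
M={n:None for n in('wrist','scene','side')}
camera('scene');camera('side')
D={n:cut_out('block_a',n) for n in M}
pickle.dump((s,{n:[d for d in D[n]] for n in D}),open('m2.pkl','wb'))
def near(n,P):
    uv=proj(n,P,s)[0]; 
    return min(D[n],key=lambda d:np.hypot((d['box'][0]+d['box'][2])/2-uv[0],(d['box'][1]+d['box'][3])/2-uv[1]))
for nm,P in(('A',(537,266,35)),('B',(438,389,35))):
    d=near('wrist',P); print(nm,d['box'],d['p'])
    ang=np.arange(0,360,30)
    print(' wrist',fit([('wrist',s,d['pixels'])],(P[0],P[1],ang)))
    for n in('scene','side'):
        print('  ',n,near(n,P)['box'])
    print(' wrist+scene',fit([('wrist',s,d['pixels']),('scene',s,near('scene',P)['pixels'])],(P[0],P[1],ang)))
g=lambda x,y:(130+x/2,20+y/2)
a=at_z('wrist',g(159,191),11,s);b=at_z('wrist',g(291,452),11,s);print('rail',a,b,np.linalg.norm(a-b),np.degrees(np.arctan2(*(b-a)[1::-1])))
u=(b-a)/np.linalg.norm(b-a); n=np.array([u[1],-u[0],0]); print('centre',(a+b)/2+n*34, 'slots',(a+b)/2+n*34-32*u,(a+b)/2+n*34+32*u)
print('A base edge',at_z('wrist',g(453,347),0,s),at_z('wrist',g(544,350),0,s),'top edge z75',at_z('wrist',g(463,411),75,s),at_z('wrist',g(579,402),75,s))
print('B top edge z75',at_z('wrist',g(666,153),75,s),at_z('wrist',g(765,122),75,s),'base',at_z('wrist',g(616,148),0,s))
E
```

```text
A [354.5, 192.6, 420.7, 237.3] 0.91
 wrist (array([538.13, 265.48,  -0.33]), np.float64(0.04430974040381608))
   scene [381.2, 257.2, 396.0, 292.9]
   side [281.6, 182.2, 292.0, 203.5]Traceback (most recent call last):
  File "<stdin>", line 18, in <module>
  File "fit.py", line 19, in fit
    best=min((minimize(cost,[p0[0],p0[1],a],method='Nelder-Mead',options=dict(initial_simplex=[[p0[0],p0[1],a],[p0[0]+8,p0[1],a],[p0[0],p0[1]+8,a],[p0[0],p0[1],a+.3]],xatol=.05,fatol=1e-4)) for a in np.radians(p0[2])),key=lambda r:r.fun)
  File "fit.py", line 19, in <genexpr>
    best=min((minimize(cost,[p0[0],p0[1],a],method='Nelder-Mead',options=dict(initial_simplex=[[p0[0],p0[1],a],[p0[0]+8,p0[1],a],[p0[0],p0[1]+8,a],[p0[0],p0[1],a+.3]],xatol=.05,fatol=1e-4)) for a in np.radians(p0[2])),key=lambda r:r.fun)
              ~~~~~~~~^^^^^^^^^^^^^^^^^^^^^^^^^^^^^^^^^^^^^^^^^^^^^^^^^^^^^^^^^^^^^^^^^^^^^^^^^^^^^^^^^^^^^^^^^^^^^^^^^^^^^^^^^^^^^^^^^^^^^^^^^^^^^^^^^^^^^^^^^^^^^^^^^^^^^^^^^^^^^^^^^^^^^^^
    res = _minimize_neldermead(fun, x0, args, callback, bounds=bounds,
                               **options)
    fxe = func(xe)
    fx = function(np.copy(x), *(wrapper_args + args))
  File "fit.py", line 17, in cost
    q=sil(p,n,s,parts); c+=1-np.minimum(q,m).sum()/np.maximum(q,m).sum()
  File "fit.py", line 11, in sil
    h=cv2.convexHull(((proj(n,world(p,Q,z),s)+.5)*4).astype(np.float32)); cv2.fillConvexPoly(m,h.astype(np.int32),255)
                       ~~~~^^^^^^^^^^^^^^^^^^
  File "h.py", line 18, in proj
    c=get_calibration(n); P=np.atleast_2d(np.asarray(P,float))
ValueError: time passes only in moves, steps and waits
```

```bash
python3 - <<'E'
import pickle
from workcell import get_calibration as g
pickle.dump({n:g(n) for n in('scene','side','wrist')},open('cal.pkl','wb'))
E
sed -i 's/^import cv2,numpy as np/import cv2,numpy as np,pickle\nCAL=pickle.load(open("cal.pkl","rb"))\nget_calibration=lambda n:CAL[n]/' h.py
cat > a.py <<'E'
from fit import *
np.set_printoptions(precision=2,suppress=True)
s,D=pickle.load(open('m2.pkl','rb'))
def near(n,P):
    uv=proj(n,P,s)[0]; 
    return min(D[n],key=lambda d:np.hypot((d['box'][0]+d['box'][2])/2-uv[0],(d['box'][1]+d['box'][3])/2-uv[1]))
for nm,P in(('A',(537,266,35)),('B',(438,389,35))):
    d=near('wrist',P); print(nm,d['box'],d['p'])
    ang=np.arange(0,360,45)
    print(' wrist',fit([('wrist',s,d['pixels'])],(P[0],P[1],ang)))
    print(' wrist+scene',fit([('wrist',s,d['pixels']),('scene',s,near('scene',P)['pixels'])],(P[0],P[1],ang)))
g=lambda x,y:(130+x/2,20+y/2)
a=at_z('wrist',g(159,191),11,s);b=at_z('wrist',g(291,452),11,s);print('rail',a,b,np.linalg.norm(a-b),np.degrees(np.arctan2(*(b-a)[1::-1])))
u=(b-a)/np.linalg.norm(b-a); n=np.array([u[1],-u[0],0]); print('centre',(a+b)/2+n*34, 'slots',(a+b)/2+n*34-32*u,(a+b)/2+n*34+32*u)
print('A base edge',at_z('wrist',g(453,347),0,s),at_z('wrist',g(544,350),0,s),'top edge z75',at_z('wrist',g(463,411),75,s),at_z('wrist',g(579,402),75,s))
print('B top edge z75',at_z('wrist',g(666,153),75,s),at_z('wrist',g(765,122),75,s),'base',at_z('wrist',g(616,148),0,s))
E
python3 a.py
```

```text
A [354.5, 192.6, 420.7, 237.3] 0.91
 wrist (array([538.13, 265.48,  -0.33]), np.float64(0.04430974040381608))
 wrist+scene (array([538.22, 265.75,  -0.32]), np.float64(0.0654610710805838))
B [438.6, 74.7, 517.3, 112.8] 0.67
 wrist (array([440.52, 387.66,   0.1 ]), np.float64(0.05864783159295095))
 wrist+scene (array([440.61, 387.05,   0.1 ]), np.float64(0.06725030863692522))
rail [393.61 118.68  11.  ] [553.26 141.96  11.  ] 161.34120196445454 8.29762218347114
centre [478.34  96.68  11.  ] slots [446.68  92.06  11.  ] [510.01 101.3   11.  ]
A base edge [520.88 245.16   0.  ] [536.43 294.8    0.  ] top edge z75 [526.8  239.67  75.  ] [537.59 291.87  75.  ]
B top edge z75 [437.95 353.28  75.  ] [432.45 409.33  75.  ] base [435.77 359.79   0.  ]
```

```bash
python3 -m creep '[{"hand":1,"linear":[-71,-118,22],"rotation":[0,0,0]},{"hand":1,"linear":[-71,-118,22],"rotation":[0,0,0]},{"hand":1,"linear":[-71,-118,22],"rotation":[0,0,0]},{"hand":1,"linear":[-71,-118,22],"rotation":[0,0,0]},{"hand":1,"linear":[-71,-118,22],"rotation":[0,0,0]}]'
python3 - <<'E'
from h import *
s,im=snap('wrist','pics/w3.png'); print(s['t'],s['ee_pos'])
d=cut_out('rack','wrist'); print([(x['p'],x['box']) for x in d]); pickle.dump((s,d),open('m3.pkl','wb'))
c=proj('wrist',[480,93,0],s)[0]; print(c); x0,y0=int(c[0])-100,max(0,int(c[1])-90); print(x0,y0)
cv2.imwrite('pics/v4.png',cv2.resize(im[y0:y0+190,x0:x0+200,::-1],(600,570),interpolation=cv2.INTER_CUBIC))
E
```

```text
t: 3.88
ee_pos: [525.9, 80.7, 178.3]
tool_rot: [[-0.964, 0.267, -0.001], [0.267, 0.964, 0.001], [0.001, 0.001, -1.0]]
contact_force: [-0.4, 0.9, -0.7]
finger_gap: 1.001
3.875 [525.92351597  80.68150586 178.32155459]
[(0.95, [252.0, 37.2, 386.6, 230.0])]
[320.29727596 133.36529933]
220 43
```

View pics/v4.png

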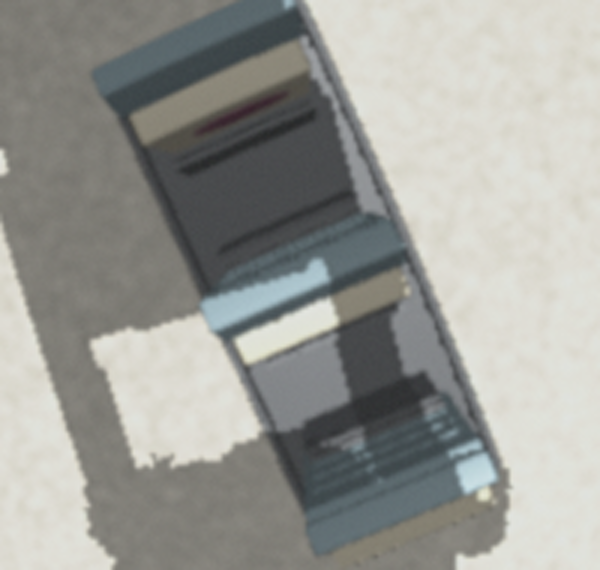

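```bash
cat > b.py <<'E'
from fit import *
np.set_printoptions(precision=2,suppress=True)
s,d=pickle.load(open('m3.pkl','rb')); m=d[0]['pixels']
R=[box(-84,84,34,0,11)]; B=[q+[x,0,3] for x in(-64,0,64) for q in PARTS]
for n,pt in(('rack',R),('rack+blocks',R+B)): print(n,fit([('wrist',s,m)],(480,93,[0,8,16]),pt))
g=lambda x,y:(220+x/3,43+y/3)
for z in(0,11):
    L=[at_z('wrist',g(*p),z,s) for p in((130,120),(307,513))];r=[at_z('wrist',g(*p),z,s) for p in((320,45),(500,462))]
    print(z,L,r,[np.degrees(np.arctan2(*(q[1]-q[0])[1::-1])) for q in(L,r)])
    u=(r[1]-r[0])/np.linalg.norm(r[1]-r[0]); print('width',[np.cross(u,q-r[0])[2] for q in L])
print('mid block cassette top', [at_z('wrist',g(*p),78,s) for p in((205,303),(218,334),(408,250))])
print('mid block wax top z61 outer', [at_z('wrist',g(*p),61,s) for p in((246,364),(408,291))])
# overlay
p=fit([('wrist',s,m)],(480,93,[8]),R+B)[0]
im=cv2.imread('pics/w3.png'); q=cv2.resize(im,None,fx=3,fy=3,interpolation=cv2.INTER_CUBIC)
for Q in R+B:
    h=cv2.convexHull(((proj('wrist',world(p,Q),s)+.5)*3).astype(np.float32)); cv2.polylines(q,[h.astype(np.int32)],True,(0,0,255),1)
cv2.imwrite('pics/v5.png',q[60:700,600:1300])
E
python3 b.py
```

```text
rack (array([476.63,  95.08,   0.14]), np.float64(0.08555651676765275))
rack+blocks (array([480.84,  95.99,   0.15]), np.float64(0.020714018138196844))
0 [array([416.57,  53.4 ,   0.  ]), array([560.79,  72.8 ,   0.  ])] [array([410.26, 118.66,   0.  ]), array([560.8 , 142.02,   0.  ])] [np.float64(7.663494201728349), np.float64(8.82164558168992)]
width [np.float64(-65.452499333752), np.float64(-68.39379085710567)]
11 [array([417.91,  55.1 ,  11.  ]), array([556.89,  73.8 ,  11.  ])] [array([411.83, 117.99,  11.  ]), array([556.9, 140.5,  11. ])] [np.float64(7.663494201728355), np.float64(8.821645581689914)]
width [np.float64(-63.07206989023848), np.float64(-65.90639014411552)]
mid block cassette top [array([474.33,  70.36,  78.  ]), array([482.56,  71.24,  78.  ]), array([474.91, 121.18,  78.  ])]
mid block wax top z61 outer [array([494.51,  73.9 ,  61.  ]), array([486.98, 120.07,  61.  ])]
```

```bash
python3 -c "
import cv2; a=cv2.imread('pics/v5.png'); print(a.shape); cv2.imwrite('pics/v5.png',a[:600])"
```

```text
(640, 700, 3)
```

View pics/v5.png

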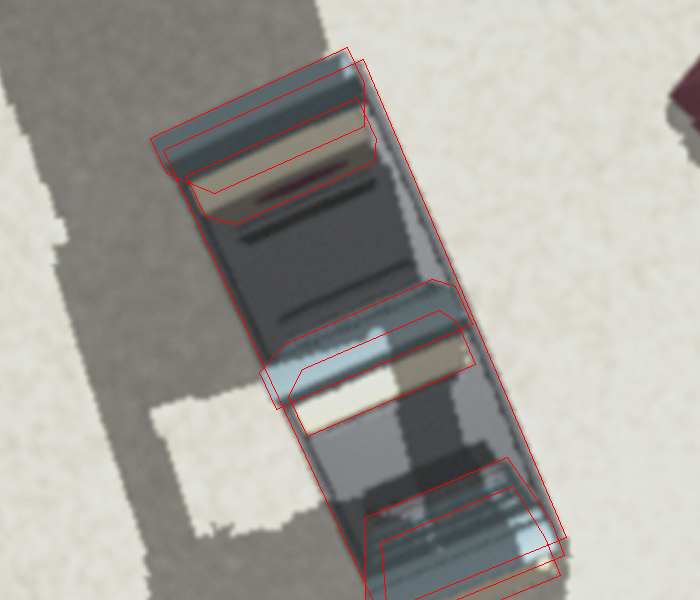

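The overlay shows the rack model lining up with the rails and the fixed blocks. The rack centre comes out at (480.8, 96.0), yaw about 8.6°. Next I hover over block A and refit.

```bash
python3 -m creep '[{"hand":1,"linear":[43.5,182,28],"rotation":[0,0,0.052]},{"hand":1,"linear":[43.5,182,28],"rotation":[0,0,0.052]},{"hand":1,"linear":[43.5,182,28],"rotation":[0,0,0.052]},{"hand":1,"linear":[43.5,182,28],"rotation":[0,0,0.052]},{"hand":1,"linear":[43.5,182,28],"rotation":[0,0,0.052]},{"hand":1,"linear":[43.5,182,28],"rotation":[0,0,0.052]}]'
cat > c.py <<'E'
import sys
from fit import *
np.set_printoptions(precision=3,suppress=True)
P=np.array(list(map(float,sys.argv[1:4])))
s,im=snap('wrist','pics/%s.png'%sys.argv[4]); D=cut_out('block_a','wrist')
for d in D:
    b=d['box']; print(round(d['p'],2),b,at_z('wrist',((b[0]+b[2])/2,(b[1]+b[3])/2),40,s)[:2])
uv=proj('wrist',[P[0],P[1],40],s)[0]
d=min(D,key=lambda d:np.hypot((d['box'][0]+d['box'][2])/2-uv[0],(d['box'][1]+d['box'][3])/2-uv[1]))
pickle.dump((s,d),open('mc.pkl','wb'))
p,f=fit([('wrist',s,d['pixels'])],(P[0],P[1],[P[2]-10,P[2]+10])); print('fit',p[:2],np.degrees(p[2]),f)
c,t=np.cos(p[2]),np.sin(p[2]); T=np.array([p[0]-6*c,p[1]-6*t,55.]); R=np.array(s['tool_rot'])
print('TCP target',T,'tool shift',R.T@(T-s['ee_pos'])); ty=R[:,1]; print('yaw of tool y as block yaw',np.degrees(np.arctan2(-ty[0],ty[1])),s['t'])
q=cv2.resize(im[:,:,::-1],None,fx=3,fy=3,interpolation=cv2.INTER_CUBIC)
for Q in PARTS:
    h=cv2.convexHull(((proj('wrist',world(p,Q),s)+.5)*3).astype(np.float32)); cv2.polylines(q,[h.astype(np.int32)],True,(0,0,255),1)
u=(uv*3).astype(int); x,y=max(0,u[0]-350),max(0,u[1]-250); cv2.imwrite('pics/%s_o.png'%sys.argv[4],q[y:y+500,x:x+700])
E
python3 c.py 538 265.6 -18 w4
```

```text
t: 4.72
ee_pos: [532.4, 267.1, 150.9]
tool_rot: [[-0.949, 0.316, -0.0], [0.316, 0.949, 0.0], [0.0, 0.0, -1.0]]
contact_force: [0.1, 0.4, -0.6]
finger_gap: 1.001
0.9 [400.5, 144.0, 485.2, 202.9] [541.789 369.267]
0.89 [283.2, 182.7, 358.7, 229.0] [536.346 265.82 ]
0.84 [384.7, 14.0, 475.6, 74.9] [438.941 387.455]
0.72 [271.0, 250.5, 304.2, 335.4] [606.559 210.38 ]
0.7 [203.4, 38.2, 274.4, 112.4] [417.886 239.65 ]
fit [537.955 266.157] -17.917468120427685 0.06690651161997652
TCP target [532.246 268.003  55.   ] tool shift [ 0.405  0.786 95.886]
yaw of tool y as block yaw -18.433221740204225 4.725
```

View pics/w4_o.png

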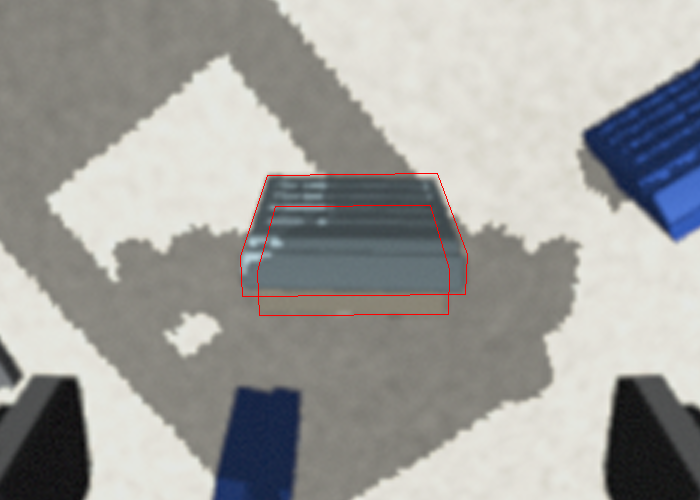

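Fit and picture agree, so I grasp block A.

```bash
python3 -m creep '[{"hand":1,"linear":[0.4,0.8,60],"rotation":[0,0,0]},{"hand":1,"linear":[0.4,0.8,98],"rotation":[0,0,0]},{"hand":1,"linear":[0.4,0.8,98],"rotation":[0,0,0]},{"hand":0.4,"linear":[0.4,0.8,98],"rotation":[0,0,0]},{"hand":0.3,"linear":[0.4,0.8,98],"rotation":[0,0,0]},{"hand":0.3,"linear":[0.4,0.8,98],"rotation":[0,0,0]},{"hand":0.3,"linear":[0.4,0.8,98],"rotation":[0,0,0]},{"hand":0.3,"linear":[0.4,0.8,98],"rotation":[0,0,0]}]' 30
```

```text
t: 5.82
ee_pos: [534.8, 268.3, 55.9]
tool_rot: [[-0.948, 0.317, 0.005], [0.317, 0.948, 0.002], [-0.005, 0.004, -1.0]]
contact_force: [-0.4, -0.8, 7.3]
finger_gap: 0.606
```

```bash
python3 -m creep '[{"hand":0.3,"linear":[0,0,-40],"rotation":[0,0,0]},{"hand":0.3,"linear":[0,0,-90],"rotation":[0,0,0]},{"hand":0.3,"linear":[0,0,-100],"rotation":[0,0,0]},{"hand":0.3,"linear":[0,0,-100],"rotation":[0,0,0]}]'
python3 - <<'E'
from fit import *
from scipy.optimize import minimize
s,im=snap('wrist','pics/w5.png'); D=cut_out('block_a','wrist'); print(s['t'],s['ee_pos'],s['contact_force'],s['finger_gap'])
for d in D: print(d['p'],d['box'])
pickle.dump((s,im,D),open('m5.pkl','wb'))
cv2.imwrite('pics/v6.png',cv2.resize(im[130:330,220:420,::-1],(600,600),interpolation=cv2.INTER_CUBIC))
E
```

```text
t: 6.32
ee_pos: [534.6, 268.3, 156.9]
tool_rot: [[-0.948, 0.317, 0.007], [0.317, 0.948, 0.003], [-0.006, 0.005, -1.0]]
contact_force: [0.1, -0.1, -1.5]
finger_gap: 0.605
6.325 [534.63219641 268.33094369 156.94616926] [ 0.06388829 -0.0716456  -1.54836306] 0.6046945288800402
0.96 [381.7, 13.1, 468.5, 75.3]
0.85 [396.9, 137.6, 477.6, 196.6]
0.74 [270.4, 297.9, 294.5, 335.7]
0.64 [201.6, 37.8, 271.1, 110.4]
```

View pics/v6.png

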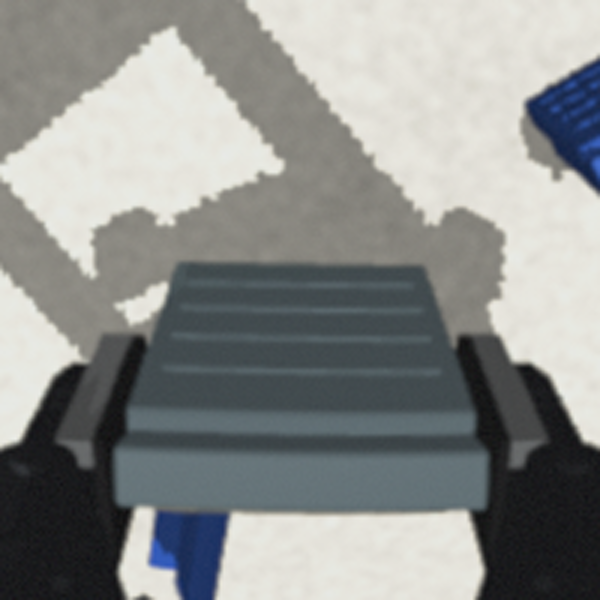

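```bash
cat > inhand.py <<'E'
# in-hand pose: tool-frame (x offset, z of base, tilt about y) from base edge (-11,±26,0) and top edge (-1,±26,75)
from h import *
from scipy.optimize import least_squares
def solve(uvb,uvt,flip=1):
    s=dict(ee_pos=np.zeros(3),tool_rot=np.eye(3))
    Q=np.array([[-11,-26,0],[-11,26,0],[-1,-26,75],[-1,26,75]],float)
    def pts(p):
        x,y,z,a,g=p # block origin in tool; block x -> -tool x, z -> -tool z (y same)
        R=cv2.Rodrigues(np.array([0,a,0.]))[0]@cv2.Rodrigues(np.array([0,0,g]))[0]@np.diag([-1,1,-1.])
        return Q@R.T+[x,y,z]
    uv=np.array(list(uvb)+list(uvt))
    r=least_squares(lambda p:(proj('wrist',pts(p),s)-uv).ravel(),[-6,0,55,0,0])
    return r.x,r.fun.reshape(-1,2)
E
python3 - <<'E'
from inhand import *
np.set_printoptions(precision=2,suppress=True)
g=lambda x,y:(220+x/3-.33,130+y/3-.33)
x,res=solve([g(180,264),g(424,266)],[g(115,507),g(488,510)]); print('x y z',x[:3],'tilt,yaw deg',np.degrees(x[3:])); print(res)
E
```

```text
x y z [-5.05 -0.49 56.5 ] tilt,yaw deg [-1.51  0.52]
[[-0.62  0.04]
 [ 0.78  0.06]
 [ 0.21 -0.01]
 [-0.32 -0.08]]
```

```bash
python3 -m creep '[{"hand":0.3,"linear":[-8,-50,0],"rotation":[0,0,-0.14]},{"hand":0.3,"linear":[-17,-105,0],"rotation":[0,0,-0.3]},{"hand":0.3,"linear":[-27.5,-167.7,0],"rotation":[0,0,-0.473]},{"hand":0.3,"linear":[-27.5,-167.7,0],"rotation":[0,0,-0.473]},{"hand":0.3,"linear":[-27.5,-167.7,0],"rotation":[0,0,-0.473]},{"hand":0.3,"linear":[-27.5,-167.7,0],"rotation":[0,0,-0.473]}]'
python3 - <<'E'
from h import *
s,im=snap('wrist','pics/w6.png'); pickle.dump(s,open('s6.pkl','wb')); R=np.array(s['tool_rot'])
print(s['t'],s['ee_pos'],R,s['qvel'].round(1))
print('shift to', R.T@(np.array([507.5,100.55,59.5])-s['ee_pos']), 'yaw',np.degrees(np.arctan2(-R[0,1],R[1,1])))
cv2.imwrite('pics/v7.png',cv2.resize(im[60:300,200:440,::-1],(600,600),interpolation=cv2.INTER_CUBIC))
E
```

```text
t: 7.18
ee_pos: [505.6, 101.0, 153.3]
tool_rot: [[-0.989, -0.151, 0.001], [-0.151, 0.989, 0.001], [-0.001, 0.001, -1.0]]
contact_force: [0.6, -0.5, -0.5]
finger_gap: 0.605
7.175 [505.62856517 101.03754255 153.25245824] [[-0.98858575 -0.15065478  0.00116248]
 [-0.15065304  0.98858562  0.00145955]
 [-0.0013691   0.00126776 -0.99999826]] [ 0.5 -0.1 -0.4 -0.1  0.1 -0.3]
shift to [-1.64826734 -0.88277367 93.75375895] yaw 8.66488066269311
```

View pics/v7.png

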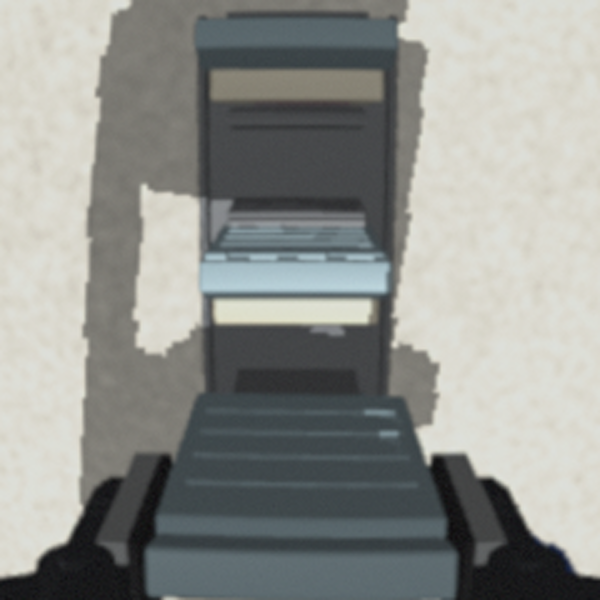

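```bash
python3 - <<'E'
from fit import *
from scipy.optimize import least_squares
np.set_printoptions(precision=2,suppress=True)
s=pickle.load(open('s6.pkl','rb'))
g=lambda x,y:(200+x/2.5-.3,60+y/2.5-.3)
obs=np.array([g(203,294),g(388,293),g(215,325),g(373,324),g(197,68),g(397,67),g(210,102),g(384,101)])
Q=np.array([[-1,-26,78],[-1,26,78],[11,-24,61],[11,24,61]],float); Q=np.r_[Q,Q-[64,0,0]]
f=lambda p:(proj('wrist',world(p,Q),s)-obs).ravel()
print(f([480.8,96,.15]).reshape(-1,2))
r=least_squares(f,[480.8,96,.15]); print(r.x,np.degrees(r.x[2])); print(r.fun.reshape(-1,2))
r=least_squares(lambda p:(proj('wrist',world(p,Q,p[3]),s)-obs).ravel(),[480.8,96,.15,0]); print(r.x)
E
```

```text
[[-0.94  2.06]
 [ 3.19  2.49]
 [ 0.44  0.07]
 [ 3.17  0.5 ]
 [-0.5  -4.92]
 [ 1.55 -4.55]
 [ 0.6   0.2 ]
 [ 0.6   0.59]]
[481.31  95.24   0.15] 8.313574417183716
[[-2.15  2.44]
 [ 1.94  3.23]
 [-0.75  0.42]
 [ 1.95  1.16]
 [-1.29 -4.5 ]
 [ 0.75 -3.78]
 [-0.2   0.6 ]
 [-0.22  1.29]]
[482.11  95.31   0.15  -8.12]
```

```bash
python3 -m creep '[{"hand":0.3,"linear":[-1.6,-0.8,30],"rotation":[0,0,0]},{"hand":0.3,"linear":[-1.6,-0.8,60],"rotation":[0,0,0]},{"hand":0.3,"linear":[-1.6,-0.8,66],"rotation":[0,0,0]},{"hand":0.3,"linear":[-1.6,-0.8,73],"rotation":[0,0,0]},{"hand":0.3,"linear":[-1.6,-0.8,78],"rotation":[0,0,0]},{"hand":0.3,"linear":[-1.6,-0.8,78],"rotation":[0,0,0]}]'
```

```text
t: 7.98
ee_pos: [507.6, 100.8, 75.7]
tool_rot: [[-0.988, -0.151, 0.002], [-0.151, 0.988, 0.001], [-0.002, 0.001, -1.0]]
contact_force: [-0.5, -0.3, -1.1]
finger_gap: 0.608
```

```bash
python3 -m creep '[{"hand":0.3,"linear":[0,0,5],"rotation":[0,0,0]},{"hand":0.3,"linear":[0,0,10],"rotation":[0,0,0]},{"hand":0.3,"linear":[0,0,14],"rotation":[0,0,0]},{"hand":0.3,"linear":[0,0,16],"rotation":[0,0,0]},{"hand":0.3,"linear":[0,0,16.5],"rotation":[0,0,0]},{"hand":0.3,"linear":[0,0,16.5],"rotation":[0,0,0]}]'
```

```text
t: 8.72
ee_pos: [507.6, 100.8, 59.2]
tool_rot: [[-0.988, -0.151, 0.002], [-0.151, 0.988, 0.001], [-0.002, 0.001, -1.0]]
contact_force: [-0.1, -0.2, -0.1]
finger_gap: 0.606
```

```bash
python3 -m creep '[{"hand":0.3,"linear":[0,0,1.5],"rotation":[0,0,0]},{"hand":0.8,"linear":[0,0,0],"rotation":[0,0,0]},{"hand":0.9,"linear":[0,0,0],"rotation":[0,0,0]},{"hand":1,"linear":[0,0,0],"rotation":[0,0,0]},{"hand":1,"linear":[0,0,-50],"rotation":[0,0,0]},{"hand":1,"linear":[0,0,-95],"rotation":[0,0,0]},{"hand":1,"linear":[0,0,-95],"rotation":[0,0,0]},{"hand":1,"linear":[0,0,-95],"rotation":[0,0,0]}]'
python3 - <<'E'
from fit import *
np.set_printoptions(precision=2,suppress=True)
s,im=snap('wrist','pics/w7.png'); R=np.array(s['tool_rot']); D=cut_out('block_a','wrist')
for d in D: print(round(d['p'],2),d['box'])
uv=proj('wrist',[512,101,40],s)[0]
d=min(D,key=lambda d:np.hypot((d['box'][0]+d['box'][2])/2-uv[0],(d['box'][1]+d['box'][3])/2-uv[1]))
P3=[q+[0,0,3] for q in PARTS]; print('in slot fit z3',fit([('wrist',s,d['pixels'])],(512.5,100.8,[8]),P3), d['box'])
b=[q+[0,0,3] for q in PARTS]
T=np.array([440.5-6*np.cos(.1),387.5-6*np.sin(.1),150]); print('shift to hover B',R.T@(T-s['ee_pos']),np.degrees(np.arctan2(-R[0,1],R[1,1])))
pickle.dump((s,D),open('m7.pkl','wb'))
E
```

```text
t: 9.72
ee_pos: [507.0, 100.7, 153.7]
tool_rot: [[-0.988, -0.151, 0.001], [-0.151, 0.988, 0.001], [-0.001, 0.001, -1.0]]
contact_force: [-0.3, -0.3, -0.7]
finger_gap: 1.002
0.87 [554.7, 159.3, 629.3, 198.0]
0.77 [383.2, 278.8, 416.9, 340.8]
0.64 [452.0, 104.0, 540.4, 156.5]
0.61 [524.2, 239.7, 589.8, 283.8]
0.56 [281.4, 188.5, 358.4, 226.7]
in slot fit z3 (array([512.05, 100.34,   0.13]), np.float64(0.1326856036464067)) [281.4, 188.5, 358.4, 226.7]
shift to hover B [ 28.3  293.91   3.98] 8.701221914051356
```

```bash
python3 -m creep '[{"hand":1,"linear":[28.5,294,4],"rotation":[0,0,0.05]},{"hand":1,"linear":[28.5,294,4],"rotation":[0,0,0.05]},{"hand":1,"linear":[28.5,294,4],"rotation":[0,0,0.05]},{"hand":1,"linear":[28.5,294,4],"rotation":[0,0,0.05]},{"hand":1,"linear":[28.5,294,4],"rotation":[0,0,0.05]},{"hand":1,"linear":[28.5,294,4],"rotation":[0,0,0.05]},{"hand":1,"linear":[28.5,294,4],"rotation":[0,0,0.05]}]'
python3 c.py 440.5 387.5 5.7 w8
```

```text
t: 10.7
ee_pos: [432.6, 386.0, 147.2]
tool_rot: [[-0.995, -0.102, -0.005], [-0.102, 0.995, -0.001], [0.005, -0.001, -1.0]]
contact_force: [0.4, -0.5, 0.8]
finger_gap: 1.001
0.92 [110.6, 141.5, 191.4, 207.9] [422.78 239.58]
0.87 [23.1, 224.4, 91.7, 262.2] [512.212  95.77 ]
0.74 [255.6, 279.9, 318.3, 335.1] [536.953 365.182]
0.71 [0.0, 132.4, 105.2, 289.0] [472.685  98.621]
0.58 [285.4, 188.4, 360.9, 237.3] [440.65  388.557]
fit [440.796 386.626] 7.846473943670589 0.04124374073546433
TCP target [434.852 385.807  55.   ] tool shift [-2.681 -0.405 92.219]
yaw of tool y as block yaw 5.864779085743516 10.7
```

View pics/w8_o.png

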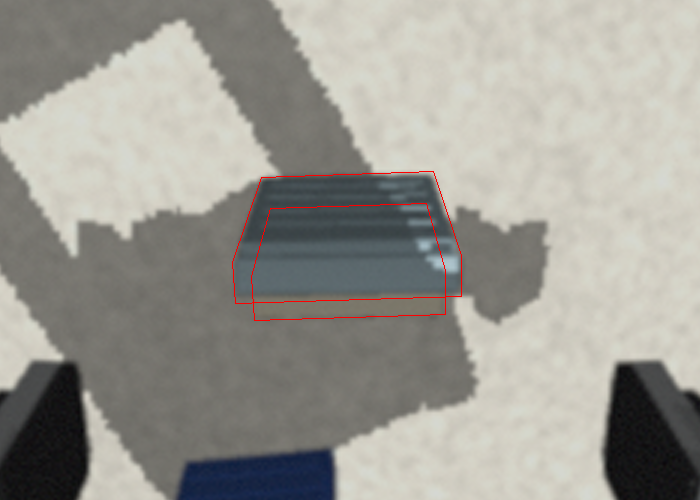

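```bash
python3 -m creep '[{"hand":1,"linear":[-2.7,-0.4,60],"rotation":[0,0,-0.028]},{"hand":1,"linear":[-2.7,-0.4,93],"rotation":[0,0,-0.028]},{"hand":1,"linear":[-2.7,-0.4,93],"rotation":[0,0,-0.028]},{"hand":0.4,"linear":[-2.7,-0.4,93],"rotation":[0,0,-0.028]},{"hand":0.3,"linear":[-2.7,-0.4,93],"rotation":[0,0,-0.028]},{"hand":0.3,"linear":[-2.7,-0.4,93],"rotation":[0,0,-0.028]},{"hand":0.3,"linear":[-2.7,-0.4,93],"rotation":[0,0,-0.028]},{"hand":0.3,"linear":[-2.7,-0.4,93],"rotation":[0,0,-0.028]}]' 30
python3 -m creep '[{"hand":0.3,"linear":[0,0,-40],"rotation":[0,0,0]},{"hand":0.3,"linear":[0,0,-90],"rotation":[0,0,0]},{"hand":0.3,"linear":[0,0,-100],"rotation":[0,0,0]},{"hand":0.3,"linear":[0,0,-100],"rotation":[0,0,0]}]'
python3 - <<'E'
from h import *
s,im=snap('wrist','pics/w9.png'); print(s['t'],s['ee_pos'],s['tool_rot'],s['finger_gap'])
cv2.imwrite('pics/v8.png',cv2.resize(im[130:330,220:420,::-1],(600,600),interpolation=cv2.INTER_CUBIC))
E
```

```text
t: 11.8
ee_pos: [437.6, 386.2, 57.4]
tool_rot: [[-0.992, -0.128, 0.001], [-0.128, 0.992, 0.002], [-0.001, 0.002, -1.0]]
contact_force: [-0.5, -1.2, 6.6]
finger_gap: 0.605
t: 12.3
ee_pos: [437.6, 386.3, 158.2]
tool_rot: [[-0.992, -0.129, 0.002], [-0.129, 0.992, 0.003], [-0.002, 0.002, -1.0]]
contact_force: [-0.3, -0.3, -0.8]
finger_gap: 0.604
12.3 [437.60733449 386.28473898 158.16907447] [[-0.9916919  -0.1286215   0.00192188]
 [-0.12861647  0.99169114  0.00254768]
 [-0.0022336   0.00227933 -0.99999491]] 0.6044950977690515
```

View pics/v8.png

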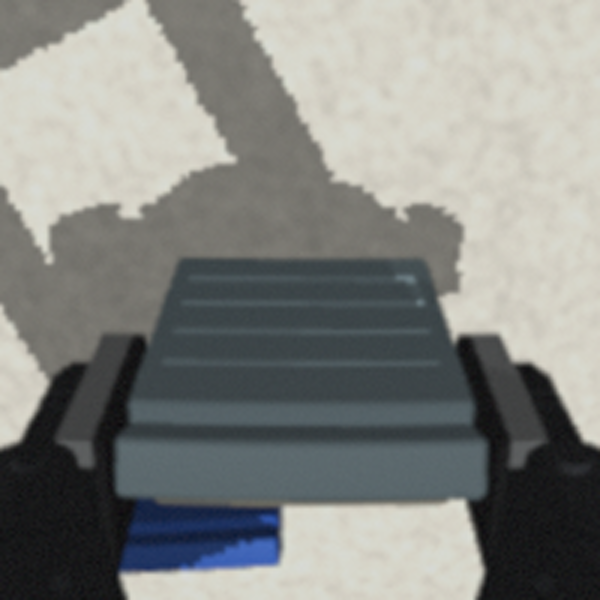

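```bash
python3 - <<'E'
from inhand import *
np.set_printoptions(precision=2,suppress=True)
g=lambda x,y:(220+x/3-.33,130+y/3-.33)
x,res=solve([g(180,260),g(427,259)],[g(116,499),g(488,499)]); print('x y z',x[:3],'tilt,yaw deg',np.degrees(x[3:])); print(res)
slot=np.array([449.2,91.2]); slot=np.array([480.9,95.7])-32*np.array([np.cos(.149),np.sin(.149)]); print(slot)
a=.149; tx=np.array([-np.cos(a),-np.sin(a)]); ty=np.array([-np.sin(a),np.cos(a)])
T=np.r_[slot-x[0]*tx-x[1]*ty, 158.2]; print('TCP',T, 'placed z',x[2]+3)
s=get_state(); R=np.array(s['tool_rot']); print('shift',R.T@(T-s['ee_pos']),'yaw',np.arctan2(-R[0,1],R[1,1]))
E
```

```text
x y z [-4.03 -0.32 57.08] tilt,yaw deg [-1.67 -0.01]
[[-0.45 -0.14]
 [-0.14  0.16]
 [ 0.26  0.  ]
 [ 0.14 -0.02]]
[449.25  90.95]
TCP [445.22  90.67 158.2 ] placed z 60.080479742214784
shift [  29.44 -293.62   -1.91] yaw 0.12890352789207293
```

```bash
python3 -m creep '[{"hand":0.3,"linear":[29.4,-293.6,0],"rotation":[0,0,-0.02]},{"hand":0.3,"linear":[29.4,-293.6,0],"rotation":[0,0,-0.02]},{"hand":0.3,"linear":[29.4,-293.6,0],"rotation":[0,0,-0.02]},{"hand":0.3,"linear":[29.4,-293.6,0],"rotation":[0,0,-0.02]},{"hand":0.3,"linear":[29.4,-293.6,0],"rotation":[0,0,-0.02]},{"hand":0.3,"linear":[29.4,-293.6,0],"rotation":[0,0,-0.02]},{"hand":0.3,"linear":[29.4,-293.6,0],"rotation":[0,0,-0.02]},{"hand":0.3,"linear":[29.4,-293.6,0],"rotation":[0,0,-0.02]}]'
python3 - <<'E'
from h import *
s=get_state(); R=np.array(s['tool_rot']); print(s['ee_pos'],R.T@(np.array([445.2,90.7,60.1])-s['ee_pos']),np.arctan2(-R[0,1],R[1,1]))
E
```

```text
t: 13.35
ee_pos: [444.7, 91.8, 155.5]
tool_rot: [[-0.989, -0.15, -0.003], [-0.15, 0.989, 0.001], [0.002, 0.001, -1.0]]
contact_force: [0.5, 0.2, -0.6]
finger_gap: 0.601
[444.65069571  91.76207767 155.47113375] [-0.60650303 -1.2650893  95.36831025] 0.15071155862041619
```

```bash
python3 -m creep '[{"hand":0.3,"linear":[-0.6,-1.2,30],"rotation":[0,0,0]},{"hand":0.3,"linear":[-0.6,-1.2,58],"rotation":[0,0,0]},{"hand":0.3,"linear":[-0.6,-1.2,65],"rotation":[0,0,0]},{"hand":0.3,"linear":[-0.6,-1.2,72],"rotation":[0,0,0]},{"hand":0.3,"linear":[-0.6,-1.2,79],"rotation":[0,0,0]},{"hand":0.3,"linear":[-0.6,-1.2,79],"rotation":[0,0,0]}]'
python3 -m creep '[{"hand":0.3,"linear":[0,0,5],"rotation":[0,0,0]},{"hand":0.3,"linear":[0,0,10],"rotation":[0,0,0]},{"hand":0.3,"linear":[0,0,14],"rotation":[0,0,0]},{"hand":0.3,"linear":[0,0,16],"rotation":[0,0,0]},{"hand":0.3,"linear":[0,0,16.5],"rotation":[0,0,0]},{"hand":0.3,"linear":[0,0,16.5],"rotation":[0,0,0]}]'
```

```text
t: 14.1
ee_pos: [454.2, 93.6, 83.4]
tool_rot: [[-0.989, -0.15, 0.016], [-0.15, 0.989, 0.005], [-0.017, 0.003, -1.0]]
contact_force: [3.7, 6.5, 20.4]
finger_gap: 0.604
t: 14.85
ee_pos: [456.8, 93.9, 67.6]
tool_rot: [[-0.988, -0.15, 0.021], [-0.15, 0.989, 0.006], [-0.022, 0.003, -1.0]]
contact_force: [5.6, 2.2, 0.9]
finger_gap: 0.6
```

```bash
python3 - <<'E'
from h import *
s,im=snap('wrist','pics/w10.png'); sc=camera('scene'); sd=camera('side')
print(s['t'],s['ee_pos'],s['contact_force'],s['q'],s['tau']); pickle.dump((s,im,sc,sd),open('m10.pkl','wb'))
c=np.zeros((600,800,3),np.uint8)
c[:,:400]=cv2.resize(im[80:350,230:410,::-1],(400,600),interpolation=cv2.INTER_CUBIC)
c[:300,400:]=cv2.resize(sc[180:255,320:420,::-1],(400,300),interpolation=cv2.INTER_CUBIC)
c[300:,400:]=cv2.resize(sd[190:265,240:340,::-1],(400,300),interpolation=cv2.INTER_CUBIC)
cv2.imwrite('pics/v9.png',c)
E
```

```text
14.85 [456.82397685  93.87810116  67.5963788 ] [5.63681894 2.16898921 0.9085439 ] [  0.74675657  12.14397771 112.75187823   0.40990817  53.87863961
 -98.11048541] [-1.27375061e-01 -2.92474151e+01 -1.77176106e+01 -3.47654186e-01
  1.70465413e+00 -1.53653218e-03]
```

View pics/v9.png

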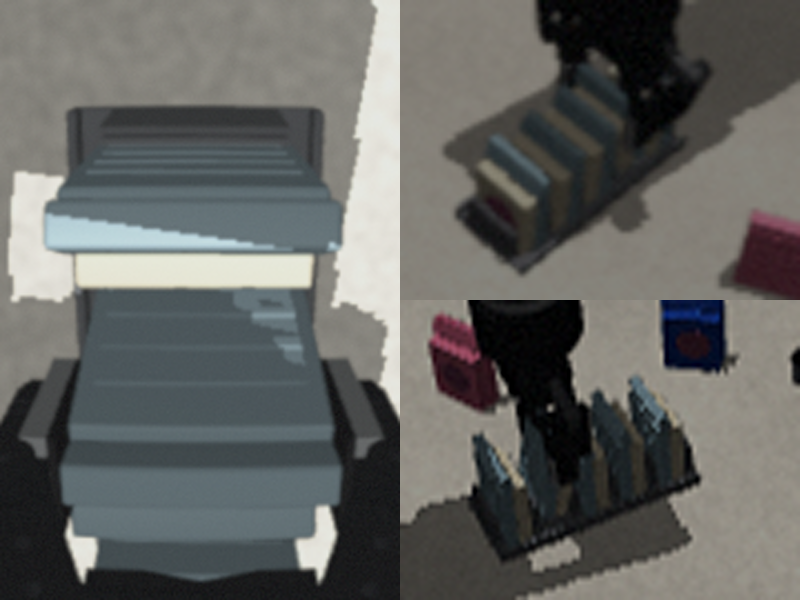

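The picture (wrist half) shows block B's base down behind the first fixed block. Its top edge is at about (65–340, 505), leaning towards +x. That is about 11 px lower than before at the same width, so the block has pivoted in the pads and not slid. I'll lead the TCP back so the block straightens against the divider.

```bash
python3 -m creep '[{"hand":0.3,"linear":[2,-0.5,-1],"rotation":[0,0.005,0]},{"hand":0.3,"linear":[4,-1,-1],"rotation":[0,0.01,0]},{"hand":0.3,"linear":[6,-1.5,-1],"rotation":[0,0.015,0]},{"hand":0.3,"linear":[8,-2,-1],"rotation":[0,0.02,0]},{"hand":0.3,"linear":[8,-2,-1],"rotation":[0,0.02,0]}]' 20
```

```text
t: 15.62
ee_pos: [452.6, 91.7, 69.6]
tool_rot: [[-0.989, -0.149, 0.009], [-0.149, 0.989, 0.005], [-0.01, 0.004, -1.0]]
contact_force: [7.2, 4.0, 0.8]
finger_gap: 0.604
```

```bash
python3 - <<'E'
from h import *
s,im=snap('wrist','pics/w11.png'); D=cut_out('block_a','wrist')
for d in D: print(round(d['p'],2),d['box'])
g=cv2.GaussianBlur(cv2.cvtColor(im,cv2.COLOR_RGB2GRAY).astype(np.float32),(0,0),.7)
o=pickle.load(open('m10.pkl','rb'))[1]; o=cv2.GaussianBlur(cv2.cvtColor(o,cv2.COLOR_RGB2GRAY).astype(np.float32),(0,0),.7)
w9=cv2.imread('pics/w9.png',0).astype(np.float32)
for n,k in(('lifted',w9),('before',o),('now',g)): print(n,[int(v) for v in k[205:335,300:340].mean(1)])
E
```

```text
0.97 [276.8, 323.6, 365.6, 341.1]
0.96 [491.1, 177.2, 605.8, 278.6]
0.88 [257.4, 217.3, 384.2, 310.8]
0.85 [544.6, 311.6, 617.1, 373.0]
0.53 [422.3, 364.8, 442.5, 380.9]
lifted [117, 116, 117, 116, 116, 116, 117, 117, 117, 118, 111, 87, 70, 66, 66, 66, 70, 79, 77, 70, 66, 66, 66, 66, 69, 79, 81, 71, 66, 66, 66, 66, 66, 67, 75, 84, 76, 68, 66, 66, 66, 66, 66, 66, 70, 80, 84, 72, 66, 66, 66, 66, 66, 66, 66, 66, 65, 66, 71, 81, 90, 93, 93, 94, 94, 93, 84, 65, 58, 58, 59, 66, 78, 90, 97, 101, 101, 101, 101, 100, 100, 101, 100, 100, 100, 99, 99, 99, 99, 98, 95, 94, 108, 136, 152, 152, 154, 157, 158, 157, 154, 151, 150, 152, 157, 164, 169, 170, 171, 172, 172, 173, 176, 188, 206, 213, 212, 211, 209, 209, 209, 210, 210, 210, 210, 211, 211, 211, 211, 210]
before [227, 227, 222, 203, 160, 114, 91, 86, 86, 86, 86, 86, 86, 85, 85, 87, 90, 89, 86, 84, 83, 83, 83, 83, 83, 83, 83, 83, 83, 85, 88, 90, 88, 85, 83, 83, 83, 83, 83, 83, 83, 83, 83, 83, 83, 84, 87, 91, 89, 86, 84, 83, 83, 83, 83, 83, 83, 83, 83, 83, 83, 83, 83, 83, 84, 86, 92, 100, 104, 104, 103, 102, 99, 91, 79, 72, 70, 70, 70, 70, 70, 70, 70, 71, 75, 83, 94, 100, 104, 106, 106, 106, 105, 105, 105, 105, 105, 105, 105, 105, 105, 105, 104, 106, 108, 110, 111, 111, 111, 110, 110, 109, 109, 109, 108, 108, 106, 101, 93, 84, 77, 74, 74, 74, 74, 74, 74, 74, 74, 74]
now [228, 228, 228, 228, 227, 227, 227, 227, 226, 225, 218, 192, 141, 97, 82, 81, 80, 80, 80, 82, 87, 90, 87, 82, 80, 80, 80, 80, 80, 80, 80, 80, 82, 86, 90, 87, 82, 80, 80, 80, 80, 80, 80, 80, 80, 80, 80, 82, 86, 90, 88, 83, 81, 80, 81, 81, 80, 80, 80, 81, 80, 80, 80, 80, 81, 82, 88, 96, 101, 103, 103, 103, 100, 94, 82, 71, 67, 67, 67, 67, 67, 67, 69, 75, 85, 96, 103, 106, 107, 107, 107, 107, 107, 107, 106, 106, 106, 106, 106, 105, 105, 102, 92, 79, 70, 74, 85, 98, 106, 110, 111, 111, 110, 110, 110, 109, 109, 109, 108, 108, 106, 102, 95, 86, 78, 74, 73, 73, 73, 73]
```

```bash
cat > tilt.py <<'E'
from h import *
from scipy.optimize import least_squares,brentq
np.set_printoptions(precision=2,suppress=True)
S0=dict(ee_pos=np.zeros(3),tool_rot=np.eye(3))
def v(p,xz):
    x,z,a=p; R=cv2.Rodrigues(np.array([0,a,0.]))[0]@np.diag([-1,1,-1.])
    return proj('wrist',np.array([xz[0],0,xz[1]])@R.T+[x,0,z],S0)[0,1]
L=(-4.03,57.08,np.radians(-1.67))
zs=[brentq(lambda z:v(L,(-11,z))-t,-5,80) for t in(230.7,240,250.7,263.8)]
F=[(-11,z) for z in zs]+[(-1,75)]
def solve(obs,F=F):
    r=least_squares(lambda p:[v(p,f)-o for f,o in zip(F,obs)],[-5,57,0]); return r.x,r.fun
if __name__=='__main__':
    print('rib heights',zs,v(L,(-1,75)))
    for n,o in(('before',(221.5,236,252,271.3,308.5)),('now',(226,239,254,271.3,306.7))):
        p,f=solve(o); print(n,p[:2],'tilt',np.degrees(p[2]),f)
        p,f=solve(o[:4],F[:4]); print('  ribs only',p[:2],'tilt',np.degrees(p[2]),f)
        a=p[2]
E
python3 tilt.py
```

```text
rib heights [24.514662557769487, 37.48740581660559, 50.34068110782871, 63.72722230150689] 297.296946974412
before [10.03 49.19] tilt 9.474374388595441 [ 0.2  -0.23 -0.11  0.17 -0.03]
  ribs only [ 7.2  61.87] tilt 13.640514645118683 [ 0.03 -0.09  0.08 -0.02]
now [ 4.26 54.54] tilt 7.238861347078408 [ 0.11 -0.01 -0.29  0.21 -0.03]
  ribs only [ 0.39 69.54] tilt 11.616822993343034 [-0.05  0.13 -0.11  0.03]
```

```bash
python3 -m creep '[{"hand":0.3,"linear":[5,-0.5,0],"rotation":[0,0.005,0]},{"hand":0.3,"linear":[8,-1,0],"rotation":[0,0.01,0]},{"hand":0.3,"linear":[10,-1,0],"rotation":[0,0.01,0]},{"hand":0.3,"linear":[10,-1,0],"rotation":[0,0.01,0]},{"hand":0.3,"linear":[10,-1,0],"rotation":[0,0.01,0]}]' 20
cat > look.py <<'E'
import sys
from h import *
s,im=snap('wrist','pics/%s.png'%sys.argv[1]); print(s['t'],s['ee_pos'].round(1),s['contact_force'].round(1))
g=cv2.GaussianBlur(cv2.cvtColor(im,cv2.COLOR_RGB2GRAY).astype(np.float32),(0,0),.7)
print([int(v) for v in g[205:330,300:340].mean(1)])
E
python3 look.py w12
```

```text
t: 16.35
ee_pos: [446.1, 89.9, 70.6]
tool_rot: [[-0.989, -0.148, 0.007], [-0.148, 0.989, 0.006], [-0.007, 0.005, -1.0]]
contact_force: [5.8, 3.5, 1.9]
finger_gap: 0.602
16.35 [446.1  89.9  70.6] [5.8 3.5 1.9]
[206, 207, 207, 208, 209, 210, 211, 211, 208, 196, 178, 178, 205, 222, 225, 219, 206, 188, 172, 162, 160, 160, 156, 139, 111, 88, 81, 86, 88, 83, 77, 76, 76, 76, 75, 75, 76, 79, 87, 89, 82, 76, 76, 76, 76, 76, 76, 76, 76, 77, 81, 86, 86, 80, 76, 76, 75, 76, 75, 75, 75, 75, 75, 75, 75, 77, 82, 91, 99, 102, 103, 103, 103, 100, 90, 74, 66, 65, 65, 65, 67, 73, 83, 95, 104, 109, 110, 110, 110, 109, 109, 109, 109, 108, 108, 108, 107, 107, 106, 106, 103, 98, 97, 99, 102, 102, 101, 93, 80, 69, 65, 64, 64, 65, 70, 82, 96, 106, 109, 110, 109, 109, 109, 108, 108]
```

```bash
python3 - <<'E'
from tilt import *
o=(232.8,243.6,256.5,271.6,306)
for k in(5,4):
    p,f=solve(o[:k],F[:k]); print(p[:2],np.degrees(p[2]),f)
for z in(57,62,67):
    r=least_squares(lambda p:[v((p[0],z,p[1]),f)-q for f,q in zip(F,o)],[0,0]); print(z,r.x[0],np.degrees(r.x[1]),r.fun)
E
```

```text
[-2.75 55.37] 1.8045370911968797 [-0.04  0.14 -0.17  0.07 -0.  ]
[-3.61 58.13] 2.436349232520126 [-0.06  0.16 -0.14  0.04]
57 -3.113246599015776 2.379645116971624 [-0.12  0.16 -0.06  0.24 -0.24]
62 -4.244451940428148 4.156098996697362 [-0.36  0.23  0.27  0.75 -0.96]
67 -5.381229540288422 5.952618191558942 [-0.56  0.32  0.59  1.22 -1.67]
```

```bash
python3 -m creep '[{"hand":0.3,"linear":[0,0,3],"rotation":[0,0,0]},{"hand":0.3,"linear":[0,0,6],"rotation":[0,0,0]},{"hand":0.3,"linear":[0,0,8],"rotation":[0,0,0]},{"hand":0.3,"linear":[0,0,8],"rotation":[0,0,0]}]' 20
python3 look.py w13
```

```text
t: 16.9
ee_pos: [446.6, 89.9, 62.4]
tool_rot: [[-0.989, -0.147, 0.008], [-0.147, 0.989, 0.006], [-0.008, 0.005, -1.0]]
contact_force: [4.9, 1.5, -2.1]
finger_gap: 0.605
16.9 [446.6  89.9  62.4] [ 4.9  1.5 -2.1]
[163, 179, 193, 202, 205, 207, 207, 208, 209, 210, 210, 211, 212, 212, 212, 206, 191, 179, 190, 212, 222, 220, 208, 190, 172, 155, 143, 139, 138, 134, 118, 97, 82, 77, 76, 76, 77, 80, 87, 90, 83, 77, 76, 76, 76, 76, 76, 76, 76, 78, 83, 88, 88, 81, 77, 76, 76, 76, 76, 76, 76, 76, 76, 76, 76, 78, 83, 92, 100, 103, 104, 104, 104, 101, 91, 75, 67, 65, 66, 66, 68, 74, 85, 96, 105, 110, 111, 111, 111, 110, 110, 110, 110, 109, 109, 109, 108, 108, 107, 107, 103, 95, 84, 77, 74, 74, 74, 74, 74, 75, 80, 89, 98, 102, 104, 103, 99, 86, 73, 66, 64, 64, 64, 65, 69]
```

```bash
python3 -m creep '[{"hand":0.3,"linear":[0,0,2],"rotation":[0,0,0]},{"hand":0.3,"linear":[0,0,4],"rotation":[0,0,0]},{"hand":0.3,"linear":[0,0,5],"rotation":[0,0,0]},{"hand":0.3,"linear":[0,0,5],"rotation":[0,0,0]}]' 20
```

```text
t: 17.45
ee_pos: [446.9, 90.0, 57.4]
tool_rot: [[-0.989, -0.148, 0.008], [-0.148, 0.989, 0.006], [-0.009, 0.005, -1.0]]
contact_force: [5.5, 0.7, 0.2]
finger_gap: 0.603
```

```bash
python3 -m creep '[{"hand":0.3,"linear":[0,0,1.5],"rotation":[0,0,0]},{"hand":0.3,"linear":[0,0,3],"rotation":[0,0,0]},{"hand":0.3,"linear":[0,0,3],"rotation":[0,0,0]}]' 20
python3 look.py w14
```

```text
t: 17.82
ee_pos: [447.2, 90.0, 56.7]
tool_rot: [[-0.989, -0.148, 0.007], [-0.148, 0.989, 0.006], [-0.008, 0.004, -1.0]]
contact_force: [-3.9, 0.5, 22.8]
finger_gap: 0.605
17.825 [447.2  90.   56.7] [-3.9  0.5 22.8]
[105, 109, 111, 111, 112, 113, 120, 132, 149, 166, 182, 197, 206, 210, 211, 211, 212, 212, 212, 208, 197, 181, 185, 211, 224, 220, 207, 190, 172, 155, 142, 135, 133, 129, 118, 99, 85, 83, 88, 88, 81, 78, 77, 77, 77, 77, 77, 77, 77, 78, 83, 88, 88, 82, 77, 77, 77, 77, 77, 77, 77, 77, 77, 77, 77, 78, 83, 92, 100, 103, 104, 105, 105, 102, 91, 76, 67, 66, 66, 66, 68, 72, 82, 94, 104, 110, 111, 111, 111, 111, 111, 110, 110, 110, 110, 109, 109, 108, 108, 108, 107, 104, 95, 84, 77, 75, 75, 75, 74, 74, 75, 75, 75, 75, 74, 75, 77, 86, 96, 101, 104, 104, 102, 94, 79]
```

```bash
python3 -m creep '[{"hand":0.3,"linear":[0,0,0],"rotation":[0,0,0]},{"hand":0.7,"linear":[0,0,-0.5],"rotation":[0,0,0]},{"hand":0.9,"linear":[0,0,-0.5],"rotation":[0,0,0]},{"hand":1,"linear":[0,0,-0.5],"rotation":[0,0,0]},{"hand":1,"linear":[0,0,-50],"rotation":[0,0,0]},{"hand":1,"linear":[0,0,-100],"rotation":[0,0,0]},{"hand":1,"linear":[0,0,-100],"rotation":[0,0,0]},{"hand":1,"linear":[0,0,-100],"rotation":[0,0,0]}]' 20
python3 - <<'E'
from fit import *
np.set_printoptions(precision=2,suppress=True)
s,im=snap('wrist','pics/w15.png'); R=np.array(s['tool_rot']); D=cut_out('block_a','wrist'); print(s['ee_pos'],R[:,0])
for d in D:
    b=d['box'];print(round(d['p'],2),b,at_z('wrist',((b[0]+b[2])/2,(b[1]+b[3])/2),40,s))
camera('scene');camera('side')
for n in('scene','side'):
    for l in('block_a',):
        for d in cut_out(l,n): print(n,l,round(d['p'],2),d['box'])
pickle.dump((s,D),open('m15.pkl','wb'))
for P in([449.2,91,78],[480.9,95.7,78],[512.5,100.8,78]): print([proj(n,P,s)[0] for n in('wrist','scene','side')])
E
python3 look.py w16
```

```text
t: 18.88
ee_pos: [445.6, 89.5, 156.0]
tool_rot: [[-0.989, -0.148, 0.006], [-0.148, 0.989, 0.006], [-0.007, 0.005, -1.0]]
contact_force: [0.3, 0.2, -0.8]
finger_gap: 1.002
[445.56  89.45 155.99] [-0.99 -0.15 -0.01]
0.92 [379.8, 312.3, 414.2, 346.4] [575.08 189.13  40.  ]
0.78 [289.1, 261.9, 356.3, 294.9] [520.78 102.89  40.  ]
0.74 [448.5, 161.2, 530.5, 231.2] [421.52 240.44  40.  ]
0.61 [507.4, 284.5, 570.2, 324.1] [539.87 369.31  40.  ]
0.59 [283.9, 182.7, 357.4, 225.4] [450.58  90.5   40.  ]
scene block_a 0.97 [404.0, 233.7, 428.9, 254.6]
scene block_a 0.81 [350.7, 209.1, 366.6, 238.3]
scene block_a 0.78 [363.2, 190.4, 378.4, 226.7]
scene block_a 0.76 [342.2, 261.1, 362.0, 281.1]
scene block_a 0.58 [401.0, 292.9, 431.2, 319.8]
scene block_a 0.49 [190.3, 30.1, 347.7, 197.7]
scene block_a 0.21 [257.7, 95.7, 271.3, 134.7]
side block_a 0.65 [247.2, 193.9, 263.9, 219.0]
side block_a 0.58 [270.9, 222.1, 284.3, 248.0]
side block_a 0.57 [306.5, 188.7, 322.4, 211.2]
side block_a 0.52 [286.7, 214.3, 300.6, 241.1]
side block_a 0.43 [277.1, 170.1, 284.9, 190.8]
[array([321.91, 219.7 ]), array([372.94, 201.56]), array([274.32, 224.61])]
[array([321.78, 259.86]), array([364.85, 207.67]), array([284.25, 220.82])]
[array([322.18, 294.94]), array([356.66, 214.03]), array([293.91, 217.04])]
19.175 [445.5  89.4 155.4] [-0.5  0.3 -0.3]
[120, 118, 115, 113, 111, 107, 105, 104, 102, 99, 102, 113, 119, 120, 120, 120, 120, 113, 96, 78, 71, 73, 75, 71, 68, 67, 70, 72, 72, 69, 67, 67, 67, 69, 76, 86, 93, 93, 86, 75, 73, 84, 97, 103, 104, 104, 103, 103, 103, 103, 102, 102, 105, 114, 118, 113, 98, 81, 70, 67, 69, 73, 73, 71, 68, 67, 66, 67, 68, 74, 84, 92, 92, 84, 72, 63, 66, 81, 96, 102, 103, 103, 102, 101, 101, 101, 100, 98, 93, 81, 71, 69, 74, 75, 70, 67, 66, 67, 67, 67, 71, 79, 89, 92, 87, 75, 63, 60, 70, 96, 130, 157, 170, 172, 171, 170, 171, 176, 186, 201, 210, 210, 210, 210, 210]
```

```bash
python3 - <<'E'
from fit import *
np.set_printoptions(precision=2,suppress=True)
s=dict(pickle.load(open('m15.pkl','rb'))[0]); s['ee_pos']=np.array([445.5,89.4,155.4])
obs={-32:(232.5,239.2,246.2),0:(266.5,274.3,281.4),32:(297.7,306.3,313.5)}
from scipy.optimize import least_squares
# third feature unknown (x,z): estimate from mid block; all referenced to rack pose (480.9+dx)
def V(off,dx,a,xz,dz=0):
    c,t=np.cos(a),np.sin(a); x,z=xz
    X=off+dx+c*x+t*z; Z=3+dz-t*x+c*z
    return proj('wrist',world((480.9,95.7,.149),np.array([[X,0,Z]])),s)[0,1]
F=[(-11,50.34),(-11,63.73)]
for off in obs:
    print(off,'pred-obs upright centred',[V(off,0,0,f)-o for f,o in zip(F,obs[off])])
r=least_squares(lambda p:[V(0,p[0],0,f)-o for f,o in zip(F,obs[0])],[0.]);dx0=r.x[0]; print('bias dx from mid',dx0)
for off in(-32,32):
    for top in [(-8,66)]:
        r=least_squares(lambda p:[V(off,dx0+p[0],0,f)-o for f,o in zip(F,obs[off])],[0.]); print(off,'dx upright',r.x,r.fun)
        r=least_squares(lambda p:[V(off,dx0+p[0],p[1],f)-o for f,o in zip(F,obs[off])],[0.,0]); print(off,'dx,tilt',r.x[0],np.degrees(r.x[1]))
E
python3 - <<'E'
import sys; sys.path.insert(0,'.')
E
```

```text
-32 pred-obs upright centred [np.float64(-37.745776248177975), np.float64(-39.022145919904034)]
0 pred-obs upright centred [np.float64(-33.291761943361934), np.float64(-33.8905346563013)]
32 pred-obs upright centred [np.float64(-29.863074683004356), np.float64(-30.0595902654548)]
bias dx from mid 30.416262225446314
-32 dx upright [0.76] [-0.24  0.23]
-32 dx,tilt 2.554918742982163 -1.6445447047279953
32 dx upright [0.47] [-0.25  0.24]
32 dx,tilt 2.9865326611228022 -2.1818605549904566
```

```bash
python3 - <<'E'
from fit import *
from scipy.optimize import least_squares
np.set_printoptions(precision=2,suppress=True)
im=cv2.imread('pics/w16.png'); g=cv2.GaussianBlur(cv2.cvtColor(im,cv2.COLOR_BGR2GRAY).astype(np.float32),(0,0),.7)
print([int(v) for v in g[150:216,300:340].mean(1)])
s=dict(pickle.load(open('m15.pkl','rb'))[0]); s['ee_pos']=np.array([445.5,89.4,155.4])
def V(X,Z): return proj('wrist',world((480.9,95.7,.149),np.array([[X,0,Z]])),s)[0,1]
for off in(-64,-32,0,32,64): print(off,[round(V(off+x,z+3),1) for x,z in((-11,0),(-11,37.49),(-11,50.34),(-11,63.73),(-1,75),(11,58))])
E
```

```text
[115, 115, 117, 107, 92, 98, 127, 150, 155, 156, 164, 172, 177, 179, 181, 184, 186, 188, 189, 187, 174, 143, 112, 114, 157, 199, 214, 215, 214, 214, 214, 214, 211, 195, 157, 111, 87, 100, 118, 106, 86, 84, 93, 95, 85, 75, 76, 89, 106, 116, 113, 104, 100, 106, 117, 120, 118, 115, 113, 111, 107, 105, 104, 102, 99, 102]
-64 [np.float64(144.1), np.float64(150.5), np.float64(153.2), np.float64(156.3), np.float64(174.0), np.float64(184.7)]
-32 [np.float64(178.8), np.float64(190.1), np.float64(194.8), np.float64(200.2), np.float64(218.8), np.float64(225.3)]
0 [np.float64(211.5), np.float64(226.9), np.float64(233.2), np.float64(240.4), np.float64(259.1), np.float64(262.0)]
32 [np.float64(242.0), np.float64(260.4), np.float64(267.8), np.float64(276.2), np.float64(294.4), np.float64(294.3)]
64 [np.float64(269.8), np.float64(290.4), np.float64(298.5), np.float64(307.6), np.float64(324.8), np.float64(322.5)]
```

```bash
python3 -m creep '[{"hand":1,"linear":[0,0,-60],"rotation":[0,0,0.18]},{"hand":1,"linear":[0,0,-120],"rotation":[0,0,0.36]},{"hand":1,"linear":[-5,-30,-170],"rotation":[0,0,0.54]},{"hand":1,"linear":[-15,-85,-190],"rotation":[0,0,0.72]},{"hand":1,"linear":[-25,-145,-190],"rotation":[0,0,0.9]},{"hand":1,"linear":[-36,-200,-190],"rotation":[0,0,1.08]},{"hand":1,"linear":[-47,-260,-190],"rotation":[0,0,1.26]},{"hand":1,"linear":[-58,-320,-190],"rotation":[0,0,1.44]}]' 20
python3 - <<'E'
from h import *
np.set_printoptions(precision=2,suppress=True)
s=get_state(); R=np.array(s['tool_rot']); f=lambda x,y:(190+x/2.4,80+y/2.4)
for z in(20,40): 
    a,b=at_z('scene',f(180,258),z),at_z('scene',f(372,180),z); print(z,a,b,np.degrees(np.arctan2(*(a-b)[1::-1])),np.linalg.norm(a-b))
print(R.T@(np.array([570,-282,340])-s['ee_pos']),np.degrees(np.arctan2(R[1,1],R[0,1])))
E
```

```text
t: 20.23
ee_pos: [549.8, -221.4, 344.0]
tool_rot: [[-0.27, 0.963, 0.005], [0.963, 0.27, 0.006], [0.004, 0.007, -1.0]]
contact_force: [0.2, 0.4, -0.0]
finger_gap: 1.0
20 [ 652.13 -170.05   20.  ] [ 365.63 -150.42   20.  ] -3.9210019552919406 287.1725349397609
40 [ 658.71 -152.88   40.  ] [ 378.84 -133.7    40.  ] -3.9210019552919326 280.5282012602625
[-63.86   3.05   3.77] 15.657769055434642
```

```bash
python3 -m creep '[{"hand":1,"linear":[-30,1.5,4],"rotation":[0,0,0.17]},{"hand":1,"linear":[-64,3,4],"rotation":[0,0,0.34]},{"hand":1,"linear":[-64,3,4],"rotation":[0,0,0.34]},{"hand":1,"linear":[-64,3,4],"rotation":[0,0,0.34]},{"hand":1,"linear":[-64,3,4],"rotation":[0,0,0.34]}]' 20
python3 - <<'E'
from h import *
np.set_printoptions(precision=2,suppress=True,linewidth=200)
s,im=snap('wrist','pics/w17.png'); print(s['ee_pos'],s['tool_rot'][:,1],s['t'])
D=[]
for l in('clamp_lever','lever_grip','microtome','open_mark'):
    for d in cut_out(l,'wrist'):
        print(l,round(d['p'],2),d['box'],d['pixels'].sum()); D.append((l,d))
pickle.dump((s,im,D),open('m17.pkl','wb'))
print('pred knob',proj('wrist',[569.9,-282.1,236],s),'r px',22/2/ (340+124-236)*310)
camera('scene');camera('side')
for n in('scene','side'):
    for l in('clamp_lever','lever_grip'):
        for d in cut_out(l,n): print(n,l,round(d['p'],2),d['box'])
g=cv2.cvtColor(im,cv2.COLOR_RGB2GRAY); u,v=proj('wrist',[569.9,-282.1,236],s)[0].astype(int)
b=(g<28).astype(np.uint8); n,lab,st,ce=cv2.connectedComponentsWithStats(b)
for i in range(1,n):
    if st[i,4]>40: print('dark',st[i],ce[i])
E
```

```text
t: 20.85
ee_pos: [570.0, -281.0, 339.9]
tool_rot: [[0.065, 0.998, 0.005], [0.998, -0.065, 0.006], [0.007, 0.005, -1.0]]
contact_force: [0.7, 0.6, 0.1]
finger_gap: 0.999
[ 569.95 -281.05  339.91] [ 1.   -0.06  0.  ] 20.85
clamp_lever 0.62 [235.4, 148.4, 336.9, 219.1] 1455
lever_grip 0.84 [233.4, 143.6, 334.7, 224.0] 1575
microtome 0.97 [106.4, 59.3, 417.8, 399.4] 59312
open_mark 0.81 [112.9, 56.9, 420.9, 397.5] 60342
pred knob [[320.36 205.76]] r px 14.956140350877192
scene clamp_lever 0.56 [260.0, 97.7, 270.8, 134.2]
scene lever_grip 0.4 [337.0, 191.2, 391.6, 248.7]
side clamp_lever 0.54 [367.1, 273.1, 378.6, 301.8]
side clamp_lever 0.28 [269.2, 274.3, 511.4, 400.0]
side lever_grip 0.63 [380.5, 220.1, 396.7, 250.5]
side lever_grip 0.45 [369.0, 274.8, 378.1, 304.3]
dark [308 194  26  26 439] [320.07 206.61]
dark [   57   251   528   149 28385] [325.2  350.08]
dark [   0  282   39  113 2025] [ 12.58 347.15]
dark [448 345  13  20  54] [454.35 353.74]
dark [172 376  51  24 571] [199.74 391.47]
```

```bash
python3 - <<'E'
from h import *
np.set_printoptions(precision=1,suppress=True,linewidth=200)
s,im,D=pickle.load(open('m17.pkl','rb')); m=[d for l,d in D if l=='microtome'][0]['pixels']
g=cv2.cvtColor(im,cv2.COLOR_RGB2GRAY)
L=cv2.createLineSegmentDetector().detect(g)[0][:,0]
rows=[]
for x1,y1,x2,y2 in L:
    l=np.hypot(x2-x1,y2-y1); mx,my=int((x1+x2)/2),int((y1+y2)/2)
    if l<25 or not cv2.dilate(m.astype(np.uint8),np.ones((9,9)))[my,mx]: continue
    a,b=at_z('wrist',(x1,y1),200,s),at_z('wrist',(x2,y2),200,s); an=np.degrees(np.arctan2(*(b-a)[1::-1]))
    rows.append((l,(an+45)%90-45,mx,my,an))
for r in sorted(rows,reverse=True)[:22]: print(*(round(float(q),1) for q in r))
print('knob',at_z('wrist',(320.6,206.8),236,s))
E
```

```text
138.8 -1.4 293.0 320.0 -1.4
99.1 33.9 153.0 248.0 33.9
96.7 -1.9 253.0 115.0 178.1
96.4 -1.6 273.0 126.0 -1.6
95.1 -1.4 386.0 109.0 -91.4
91.3 -2.3 307.0 293.0 177.7
87.8 -1.4 178.0 120.0 88.6
84.2 -1.5 262.0 93.0 -1.5
76.5 -1.5 261.0 156.0 178.5
73.6 0.7 212.0 69.0 0.7
72.5 -1.1 273.0 277.0 178.9
72.5 -1.1 273.0 281.0 -1.1
70.2 -1.3 271.0 201.0 -1.3
65.4 -1.5 288.0 59.0 -1.5
63.9 -33.5 357.0 116.0 -33.5
61.4 -1.4 268.0 167.0 178.6
58.9 -1.3 269.0 163.0 -1.3
57.5 -1.8 354.0 59.0 -1.8
53.9 -1.6 290.0 146.0 178.4
52.6 -1.5 276.0 151.0 -1.5
50.8 3.5 345.0 337.0 3.5
49.6 -11.8 295.0 337.0 -11.8
knob [ 570. -283.  236.]
```

```bash
python3 -m creep '[{"hand":0.75,"linear":[-2.7,-0.3,40],"rotation":[0,0,-0.04]},{"hand":0.75,"linear":[-2.7,-0.3,80],"rotation":[0,0,-0.04]},{"hand":0.75,"linear":[-2.7,-0.3,103],"rotation":[0,0,-0.04]},{"hand":0.75,"linear":[-2.7,-0.3,103],"rotation":[0,0,-0.04]},{"hand":0.75,"linear":[-2.7,-0.3,103],"rotation":[0,0,-0.04]}]' 40
python3 - <<'E'
from h import *
s,im=snap('wrist','pics/w18.png'); print(s['ee_pos'],s['contact_force'])
for f in (0,): print('pred knob px',proj('wrist',[570,-283,236],s))
D=cut_out('lever_grip','wrist'); print([(round(d['p'],2),d['box']) for d in D])
g=cv2.cvtColor(im,cv2.COLOR_RGB2GRAY); u,v=proj('wrist',[570,-283,236],s)[0].astype(int)
print(g[v-30:v+34:4,u-60:u+64:4])
E
```

```text
t: 22.02
ee_pos: [570.7, -284.7, 238.2]
tool_rot: [[0.027, 1.0, 0.007], [1.0, -0.027, 0.005], [0.005, 0.007, -1.0]]
contact_force: [0.5, -0.4, 0.5]
finger_gap: 0.747
[ 570.70408981 -284.65538064  238.22931229] [ 0.50431303 -0.41500406  0.46904514]
pred knob px [[319.59940934 268.23000937]]
[(0.83, [198.9, 154.7, 340.8, 292.3])]
[[ 77  76  77  76  75  77  76  76  73  58  57  58  57  76  66  65  64  75
   89  89  85  89  89  85  86  87  85  87  87  86  87]
 [ 71  71  71  70  72  73  73  73  83 112 111 110 110  89  65  65  63  73
   91  88  89  88  88  87  86  87  88  88  86  87  86]
 [ 42  44  48  50  51  48  47  43  51  79  81  81  83  77  47  39  42  63
   90  89  89  86  87  86  87  87  87  87  89  87  86]
 [ 54  54  52  51  46  50  46  47  80  54  54  54  31  16  22  22  20  16
   33  82  88  88  88  85  88  85  87  86  87  87  86]
 [ 55  55  53  51  49  48  53  73  81  56  56  22  24  21  21  24  25  18
   21  17  81  90  88  87  85  86  87  87  86  88  85]
 [ 56  53  51  53  60  74  72  73  83  55  40  21  22  23  22  21  23  25
   23  23  25  86  87  87  87  87  87  87  86  86  
[... 594 characters left out ...]
   23  23  23  86  87  87  85  86  85  85  87  86  86]
 [154 147 143 132 122 108  91  71  85  88  82  26  24  24  27  26  28  27
   23  23  67  86  84  87  86  87  85  84  85  86  87]
 [153 148 144 132 120 107  90  72  88  85  87  75  24  25  27  25  21  24
   26  53  85  88  87  86  86  86  86  88  86  86  87]
 [154 151 142 133 123 108  90  71  88  86  87  85  88  51  22  23  24  39
   79  86  85  86  86  86  85  85  86  86  86  87  85]
 [157 147 142 133 121 109  90  75  87  86  87  86  89  85  91  90  92  91
   93  86  88  88  87  88  87  85  85  84  87  88  85]
 [153 150 141 134 121 109  91  85  87  85  88  86  88  85  89  92  91  93
   90  86  84  86  86  86  87  85  85  87  84  86  85]]
```

```bash
python3 -m creep '[{"hand":0.5,"linear":[0.5,0,2],"rotation":[0,0,0]},{"hand":0.2,"linear":[0.5,0,2],"rotation":[0,0,0]},{"hand":0.1,"linear":[0.5,0,2],"rotation":[0,0,0]},{"hand":0.1,"linear":[0.5,0,2],"rotation":[0,0,0]},{"hand":0.1,"linear":[0.5,0,2],"rotation":[0,0,0]},{"hand":0.1,"linear":[0.5,0,2],"rotation":[0,0,0]}]' 40
```

```text
t: 22.88
ee_pos: [570.6, -284.5, 237.8]
tool_rot: [[0.027, 1.0, 0.007], [1.0, -0.027, 0.004], [0.004, 0.007, -1.0]]
contact_force: [-3.1, 1.1, 5.1]
finger_gap: 0.226
```

```bash
python3 -m creep '[{"hand":0.1,"linear":[3,0,0.1],"rotation":[0,0,0]},{"hand":0.1,"linear":[6,0,0.3],"rotation":[0,0,0]},{"hand":0.1,"linear":[9,0,0.6],"rotation":[0,0,0]},{"hand":0.1,"linear":[12,0,1],"rotation":[0,0,0]},{"hand":0.1,"linear":[12,0,1],"rotation":[0,0,0]}]' 40
cat > knob.py <<'E'
from h import *
np.set_printoptions(precision=2,suppress=True,linewidth=200)
import sys
s,im=snap('wrist','pics/%s.png'%sys.argv[1]); print(s['t'],s['ee_pos'],s['contact_force'],s['finger_gap'])
for l in('clamp_lever','lever_grip'):
    print(l,[(round(d['p'],2),d['box']) for d in cut_out(l,'wrist')])
g=cv2.cvtColor(im,cv2.COLOR_RGB2GRAY); u,v=proj('wrist',s['ee_pos'],s)[0].astype(int); print('TCP px',u,v)
print(g[v-40:v+36:4,u-56:u+60:4])
E
python3 knob.py w19
```

```text
t: 23.5
ee_pos: [570.9, -272.6, 237.0]
tool_rot: [[0.027, 1.0, 0.007], [1.0, -0.027, 0.003], [0.003, 0.007, -1.0]]
contact_force: [-2.7, -3.5, 2.6]
finger_gap: 0.228
23.5 [ 570.9  -272.56  236.99] [-2.69 -3.49  2.6 ] 0.22785414391958994
clamp_lever [(0.79, [205.4, 179.0, 342.8, 292.6])]
lever_grip [(0.77, [203.6, 176.5, 341.2, 294.4])]
TCP px 321 273
[[ 75  79  77  76  75  78  77 122 126 125 126 128  57  67  61 106 219 218 183 135 125 126 125 126 125 126 128 126 128]
 [ 78  77  77  77  77  76  77  68  68  66  70  72  62  65  62 107 218 217 220 217 162 123 125 126 126 127 128 127 128]
 [ 77  77  77  77  76  77  69  71  41  49  59  62  68  96  81 213 214 216 216  24  70  71  83 125 127 128 129 130 129]
 [ 76  77  76  76  76  74  72  72  30  43  57  61  72  62  65  84 198 143 141  23  68  70  73 119 117 116 117 115 115]
 [ 76  76  74  37  32  62  72  71  23  45  57  51  44  29  25  30  75  93  90  26  55  70  71  34  31  67  86  86  87]
 [ 74  75  25  26  24  68  70  70  23  41  42  17  17  19  18  21  16  32  90  25  40  70  71  43  21  25  63  88  87]
 [ 75  71  29  32  33  71  72  67
[... 814 characters left out ...]
 24  24  27  26  34  22  44  21  23  29  27  27  26  30  24  32  26  33  26  22  24  24  24  24  25  22]
 [ 23  22  26  24  24  21  26  30  23  80  66  24  26  26  26  25  25  37  92  39  34  28  27  25  24  28  27  24  25]
 [ 27  24  26  24  28  23  24  33  25  86  87  90  58  37  35  49  79  89  91  45  29  22  21  25  24  26  25  27  24]
 [ 24  23  28  25  26  30  29  33  23  88  87  89  86  92  91  90  91  90  92  58  37  31  27  23  28  26  29  27  26]
 [ 25  23  22  26  23  25  28  30  29  87  86  92  86  90  90  91  91  91  91  73  35  27  24  21  23  24  21  24  27]
 [ 26  24  24  26  26  23  25  26  33  87  84  88  84  90  90  91  92  90  89  75  33  25  25  26  24  25  27  26  24]]
```

```bash
python3 -m creep '[{"hand":0.1,"linear":[3,0,0.6],"rotation":[0,0,0]},{"hand":0.1,"linear":[6,0,1.3],"rotation":[0,0,0]},{"hand":0.1,"linear":[9,0,2.2],"rotation":[0,0,0]},{"hand":0.1,"linear":[12,0,3.3],"rotation":[0,0,0]},{"hand":0.1,"linear":[14.5,0,4.3],"rotation":[0,0,0]},{"hand":0.1,"linear":[16,0,4.8],"rotation":[0,0,0]},{"hand":0.1,"linear":[16,0,4.8],"rotation":[0,0,0]},{"hand":0.1,"linear":[16,0,4.8],"rotation":[0,0,0]}]' 40
python3 knob.py w20
```

```text
t: 24.65
ee_pos: [571.4, -257.0, 233.3]
tool_rot: [[0.027, 1.0, 0.008], [1.0, -0.027, 0.002], [0.002, 0.008, -1.0]]
contact_force: [-4.4, -3.7, 5.1]
finger_gap: 0.233
24.65 [ 571.36 -257.04  233.29] [-4.38 -3.66  5.14] 0.2331544609001967
clamp_lever [(0.75, [234.1, 206.7, 339.9, 300.1])]
lever_grip [(0.97, [224.0, 202.7, 343.9, 302.5])]
TCP px 321 273
[[ 99 101 102  99 101 100  99  72  49  51  48  52  86  42 216 219 220 222 125 126 125 124 123 126 128 126 126 127 127]
 [ 65  64  66  65  65  64  67  56  52  48  49  52  86  44 217 220 216 218 217 207 158 123 124 127 125 127 125 128 128]
 [ 76  75  76  76  79  77  70  72  44  45  50  54  88  43 211 217 215 218 215  25  68  69  83 125 126 129 126 126 127]
 [ 76  76  77  76  74  75  69  71  31  39  51  53  50  40  40 216 217 217 216  24  69  71  75 176 128 125 127 127 127]
 [ 76  76  74  35  30  61  70  71  22  40  53  56  57  59  52 191 219 216 218  24  55  69  70  64  47  97 128 128 127]
 [ 76  75  30  29  22  70  71  70  21  41  53  56  63  64  61  99 219 219 220  24  42  71  69  44  25  25 156 220 181]
 [ 77  70  30  31  32  71  71  6
[... 815 characters left out ...]
 28  27  25  22  33  22  21  25  28  27  26  32  23  26  26  20  25  30  26  29  24  28  28  29  22  23]
 [ 28  26  28  26  23  29  27  32  25  26  22  23  26  29  22  31  25  22  24  22  33  28  26  26  18  26  27  27  24]
 [ 27  27  25  22  24  24  21  29  26  57  24  25  28  22  23  25  22  22  50  47  31  28  21  23  26  27  27  28  24]
 [ 27  28  27  26  26  28  22  30  29  56  51  27  23  28  25  22  27  62  92  58  30  23  22  24  26  25  25  25  25]
 [ 26  24  23  27  23  27  23  32  28  56  55  54  81  55  57  73  87  90  88  72  35  27  27  24  28  22  27  26  24]
 [ 24  26  23  23  24  26  26  27  27  85  85  86  86  86  91  88  92  90  89  76  32  25  23  23  21  28  28  24  25]]
```

```bash
cat > kfit.py <<'E'
from h import *
import sys
np.set_printoptions(precision=2,suppress=True,linewidth=200)
def knob(im,s,z):
    # centre row: fit circle to bottom edge (dark->bright) and top edge points
    g=cv2.GaussianBlur(cv2.cvtColor(im,cv2.COLOR_RGB2GRAY).astype(float),(0,0),.6)
    pts=[]
    for u in range(308,334,2):
        v0=275; 
        for d in(-1,1):
            v=v0
            while g[v,u]<40 and abs(v-v0)<60: v+=d
            pts.append((u,v-d*.5))
    p=np.array(pts,float); out=p
    for _ in range(3):
        A=np.c_[2*out,np.ones(len(out))]; c=np.linalg.lstsq(A,(out**2).sum(1),rcond=None)[0]; r=np.sqrt(c[2]+c[0]**2+c[1]**2)
        e=abs(np.hypot(*(p-c[:2]).T)-r); out=p[e<max(1.2,np.median(e)*2)]
    return c[:2],r,len(out),at_z('wrist',c[:2],z,s)
E
python3 - <<'E'
from kfit import *
S={'w18':([570.704,-284.655,238.229],236),'w19':([570.9,-272.56,236.99],235),'w20':([571.36,-257.04,233.29],231)}
R=np.array([[0.027,1.0,0.007],[1.0,-0.027,0.003],[0.003,0.007,-1.0]])
for n in S:
    im=cv2.imread(f'pics/{n}.png')[:,:,::-1].copy(); s=dict(ee_pos=np.array(S[n][0]),tool_rot=R)
    c=knob(im,s,S[n][1]); print(n,*c)
s=get_state(); print(s['t'],s['ee_pos'],s['tool_rot'],s['contact_force'])
E
```

```text
w18 [319.23 268.64] 22.491557311340383 26 [ 569.82 -283.22  236.  ]
w19 [319.48 270.7 ] 22.445715798663404 26 [ 570.11 -272.12  235.  ]
w20 [318.71 278.21] 22.335462831811554 26 [ 570.07 -260.95  231.  ]
24.8 [ 571.33 -257.06  233.26] [[ 0.03  1.    0.01]
 [ 1.   -0.03  0.  ]
 [ 0.    0.01 -1.  ]] [-4.78 -3.86  5.28]
```

```bash
python3 -m creep '[{"hand":0.1,"linear":[1,0,0.3],"rotation":[0,0,0]},{"hand":0.1,"linear":[2.5,0,0.8],"rotation":[0,0,0]},{"hand":0.1,"linear":[4,0,1.4],"rotation":[0,0,0]},{"hand":0.1,"linear":[5.5,0,2],"rotation":[0,0,0]},{"hand":0.1,"linear":[5.5,0,2],"rotation":[0,0,0]},{"hand":0.1,"linear":[5.5,0,2],"rotation":[0,0,0]}]' 70
cat > kl.py <<'E'
from kfit import *
s,im=snap('wrist','pics/%s.png'%sys.argv[1]); z=230.5
for _ in range(3):
    c=knob(im,s,z); d=c[3][1]+283.22; th=np.arcsin(d/71); z=236-71*(1-np.cos(th))
print(s['t'],s['ee_pos'],s['contact_force'],s['finger_gap'],'knob',*c,'theta',th)
E
python3 kl.py w21
```

```text
t: 25.55
ee_pos: [571.7, -250.4, 230.4]
tool_rot: [[0.027, 1.0, 0.008], [1.0, -0.027, 0.005], [0.005, 0.008, -1.0]]
contact_force: [-0.6, -1.0, 1.1]
finger_gap: 0.1
25.55 [ 571.67 -250.39  230.4 ] [-0.56 -1.01  1.09] 0.09960895976315233 knob [320. 275.] 9.211405973024686 19 [ 571.06 -252.    228.96] theta 0.45534630335987547
```

The knob slipped out of the pads sideways when I raised the grip force: the gap fell to 0.1 and the lever sprang shut. I'll re-grip with the fingers in front of and behind the ball, so the pull doesn't depend on friction. There is clearance to the housing for this.

```bash
python3 -m creep '[{"hand":0.1,"linear":[0,0,-50],"rotation":[0,0,0]},{"hand":0.3,"linear":[-10,0,-100],"rotation":[0,0,-0.18]},{"hand":0.6,"linear":[-32,0,-100],"rotation":[0,0,-0.36]},{"hand":0.6,"linear":[-32,0,-100],"rotation":[0,0,-0.54]},{"hand":0.6,"linear":[-32,0,-100],"rotation":[0,0,-0.72]},{"hand":0.6,"linear":[-32,0,-100],"rotation":[0,0,-0.9]},{"hand":0.6,"linear":[-32,0,-100],"rotation":[0,0,-1.08]},{"hand":0.6,"linear":[-32,0,-100],"rotation":[0,0,-1.26]}]' 20
python3 -m creep '[{"hand":0.6,"linear":[0,0,0],"rotation":[0,0,0.0]},{"hand":0.6,"linear":[0,0,0],"rotation":[0,0,0]}]' 20
```

```text
t: 26.6
ee_pos: [570.1, -282.3, 329.2]
tool_rot: [[-0.946, 0.325, 0.007], [0.325, 0.946, 0.006], [-0.004, 0.008, -1.0]]
contact_force: [0.4, 0.5, 0.3]
finger_gap: 0.602
t: 26.85
ee_pos: [570.1, -282.0, 328.6]
tool_rot: [[-0.945, 0.327, 0.006], [0.327, 0.945, 0.007], [-0.004, 0.008, -1.0]]
contact_force: [0.7, -0.5, -0.4]
finger_gap: 0.602
```

```bash
python3 -m creep '[{"hand":0.6,"linear":[0,0,0],"rotation":[0.004,-0.006,-0.16]},{"hand":0.6,"linear":[0,0,0],"rotation":[0.004,-0.006,-0.308]},{"hand":0.6,"linear":[0,0,0],"rotation":[0.004,-0.006,-0.308]},{"hand":0.6,"linear":[0,0,0],"rotation":[0.004,-0.006,-0.308]}]' 20
python3 - <<'E'
from h import *
np.set_printoptions(precision=2,suppress=True,linewidth=220)
s,im=snap('wrist','pics/w22.png'); R=np.array(s['tool_rot']); print(s['t'],s['ee_pos'],R)
u,v=proj('wrist',[570,-283.2,236],s)[0]; print('pred',u,v)
g=cv2.cvtColor(im,cv2.COLOR_RGB2GRAY); n,lab,st,ce=cv2.connectedComponentsWithStats((g<32).astype(np.uint8))
for i in range(1,n):
    if st[i,4]>150: print(st[i],ce[i])
print('to knob',R.T@(np.array([570,-283.2,234.5])-s['ee_pos']))
E
```

```text
t: 27.35
ee_pos: [570.2, -281.9, 328.5]
tool_rot: [[-1.0, 0.028, 0.011], [0.028, 1.0, 0.002], [-0.011, 0.002, -1.0]]
contact_force: [-0.2, -0.7, 0.1]
finger_gap: 0.596
27.35 [ 570.15 -281.86  328.51] [[-1.    0.03  0.01]
 [ 0.03  1.    0.  ]
 [-0.01  0.   -1.  ]]
pred 318.8681476582583 206.98317533382007
[305 194  28  27 579] [318.25 207.33]
[518 218  39  55 193] [530.81 237.34]
[   76   243   489   157 32125] [315.88 347.  ]
to knob [ 1.16 -1.56 93.99]
```

```bash
python3 -m creep '[{"hand":0.6,"linear":[1.2,-1.7,45],"rotation":[0,0.011,0]},{"hand":0.6,"linear":[1.2,-1.7,85],"rotation":[0,0.011,0]},{"hand":0.6,"linear":[1.2,-1.7,94],"rotation":[0,0.011,0]},{"hand":0.6,"linear":[1.2,-1.7,94],"rotation":[0,0.011,0]},{"hand":0.6,"linear":[1.2,-1.7,94],"rotation":[0,0.011,0]}]' 20
python3 -m creep '[{"hand":0.4,"linear":[0,0,0],"rotation":[0,0,0]},{"hand":0.2,"linear":[0,0,0],"rotation":[0,0,0]},{"hand":0.1,"linear":[0,0,0],"rotation":[0,0,0]},{"hand":0.1,"linear":[0,0,0],"rotation":[0,0,0]},{"hand":0.1,"linear":[0,0,0],"rotation":[0,0,0]}]' 20
```

```text
t: 28.02
ee_pos: [571.2, -284.2, 237.1]
tool_rot: [[-1.0, 0.028, 0.004], [0.028, 1.0, -0.0], [-0.004, -0.0, -1.0]]
contact_force: [-0.1, -0.0, 0.6]
finger_gap: 0.601
t: 28.65
ee_pos: [572.1, -283.6, 239.5]
tool_rot: [[-1.0, 0.027, 0.007], [0.027, 1.0, -0.0], [-0.007, 0.0, -1.0]]
contact_force: [-0.7, 3.6, 4.7]
finger_gap: 0.236
```

```bash
python3 -m creep '[{"hand":0.35,"linear":[-1.5,0,0],"rotation":[0,0,0]},{"hand":0.35,"linear":[-1.5,0,5],"rotation":[0,0.006,0]},{"hand":0.35,"linear":[-1.5,0,9],"rotation":[0,0.006,0]},{"hand":0.35,"linear":[-1.5,0,9],"rotation":[0,0.006,0]},{"hand":0.1,"linear":[-1.5,0,9],"rotation":[0,0.006,0]},{"hand":0.1,"linear":[-1.5,0,9],"rotation":[0,0.006,0]},{"hand":0.1,"linear":[-1.5,0,9],"rotation":[0,0.006,0]}]' 20
```

```text
t: 29.52
ee_pos: [573.4, -283.4, 229.8]
tool_rot: [[-1.0, 0.027, -0.0], [0.027, 1.0, 0.001], [0.0, 0.001, -1.0]]
contact_force: [0.0, 0.1, -2.5]
finger_gap: 0.243
```

```bash
python3 -m creep '[{"hand":0.1,"linear":[0,3,0],"rotation":[0,0,0]},{"hand":0.1,"linear":[0,6,0.2],"rotation":[0,0,0]},{"hand":0.1,"linear":[0,9,0.5],"rotation":[0,0,0]},{"hand":0.1,"linear":[0,12,1],"rotation":[0,0,0]},{"hand":0.1,"linear":[0,15,1.6],"rotation":[0,0,0]},{"hand":0.1,"linear":[0,18,2.3],"rotation":[0,0,0]},{"hand":0.1,"linear":[0,18,2.3],"rotation":[0,0,0]}]' 20
python3 knob.py w23
```

```text
t: 30.4
ee_pos: [573.9, -267.9, 230.0]
tool_rot: [[-1.0, 0.028, 0.001], [0.028, 1.0, -0.005], [-0.001, -0.005, -1.0]]
contact_force: [-2.7, -5.8, 2.0]
finger_gap: 0.236
30.4 [ 573.91 -267.93  229.98] [-2.68 -5.85  1.99] 0.23613385074037646
clamp_lever [(0.89, [298.5, 237.4, 343.8, 294.9])]
lever_grip [(0.73, [296.5, 236.3, 344.6, 300.9])]
TCP px 321 273
[[127 123  57  55  55  55 126  74  56  53  55  54  55  55 100  96  51  53  56  55  56  56  58  58  54  56  56  94  95]
 [129 125  96  84  73  68 120  83  58  58  59  61  63  62  68  59  53  55  56  55  57  56  58  54  55  56  86  92  93]
 [129 130 128 128 130 113  75  76  32  73  76  73  67  66  56  54  56  56  55  30  67  76  76  57  55  61  95  94  92]
 [129 131 130 130 129  88  75  76  26  68  75  74  69  61  56  53  53  54  57  26  53  74  74  58  57  90  96  93  93]
 [127 128 119  40  38  73  75  74  25  73  78  75  60  39  33  42  53  55  56  27  38  76  74  51  33  53  96  93  94]
 [217 120  25  28  29  75  74  71  23 108  59  16  21  23  24  21  16  33  54  27  27  74  74  66  28  28  40  90  92]
 [211 125  28  34  45  76  76 
[... 817 characters left out ...]
 26  25  21  25  30  18  24  22  24  20  26  28  22  24  23  25  31  28  30  22  29  25  26  28  27  27]
 [ 30  26  28  26  24  27  25  32  23 190  20  26  26  25  22  24  25  23  94 166  30  29  27  24  26  31  26  27  29]
 [ 28  24  24  28  24  23  27  33  34 230 215  48  21  26  24  21  25 138 229 202  31  33  25  28  23  25  27  26  28]
 [ 26  28  28  25  27  26  28  35  75 232 231 232 223 175 175 197 229 233 233 216  30  30  20  28  25  29  31  27  30]
 [ 23  30  25  27  26  27  27  32 105 234 233 230 234 231 231 233 232 233 234 231  31  27  27  24  23  27  25  25  28]
 [ 27  24  26  27  29  26  25  31 118 233 230 231 232 232 231 233 233 233 231 233  31  29  24  26  25  21  23  26  28]]
```

```bash
python3 - <<'E'
from kfit import *
im=cv2.imread('pics/w23.png')[:,:,::-1].copy(); s=get_state(); c=knob(im,s,234.3); print(c)
E
python3 -m creep '[{"hand":0.1,"linear":[0,4,0.8],"rotation":[0.004,0,0]},{"hand":0.1,"linear":[0,6,1.6],"rotation":[0.004,0,0]},{"hand":0.1,"linear":[0,8,2.4],"rotation":[0.004,0,0]},{"hand":0.1,"linear":[0,10,3.2],"rotation":[0.004,0,0]},{"hand":0.1,"linear":[0,12,3.8],"rotation":[0.004,0,0]},{"hand":0.1,"linear":[0,13,4],"rotation":[0.004,0,0]},{"hand":0.1,"linear":[0,13,4],"rotation":[0.004,0,0]}]' 20
cat > kl2.py <<'E'
from kfit import *
s,im=snap('wrist','pics/%s.png'%sys.argv[1]); z=231.
for _ in range(3):
    c=knob(im,s,z); d=c[3][1]+283.4; th=np.arcsin(d/71); z=236-71*(1-np.cos(th))
print(s['t'],s['ee_pos'],s['contact_force'],s['finger_gap'],'knob',*c,'z',z,'theta',th)
E
python3 kl2.py w24
```

```text
(array([320.35, 271.89]), np.float64(23.27697663036305), 26, array([ 570.41, -268.3 ,  234.3 ]))
t: 31.42
ee_pos: [574.2, -260.2, 228.7]
tool_rot: [[-1.0, 0.029, 0.003], [0.029, 0.999, -0.021], [-0.004, -0.021, -1.0]]
contact_force: [-3.2, -11.3, 2.4]
finger_gap: 0.238
31.425 [ 574.18 -260.23  228.67] [ -3.19 -11.26   2.45] 0.23782146822480893 knob [320.36 270.77] 23.165403444099265 26 [ 570.51 -260.45  232.19] z 232.18985140775004 theta 0.32909277122697905
```

```bash
python3 -m creep '[{"hand":0.1,"linear":[0,2,0.5],"rotation":[0.03,0,0]},{"hand":0.1,"linear":[0,3,0.8],"rotation":[0.06,0,0]},{"hand":0.1,"linear":[0,4,1.0],"rotation":[0.09,0,0]},{"hand":0.1,"linear":[0,5,1.3],"rotation":[0.12,0,0]},{"hand":0.1,"linear":[0,5,1.3],"rotation":[0.12,0,0]},{"hand":0.1,"linear":[0,5,1.3],"rotation":[0.12,0,0]}]' 20
python3 kl2.py w25
```

```text
t: 32.22
ee_pos: [574.2, -255.2, 226.6]
tool_rot: [[-1.0, 0.029, -0.001], [0.029, 0.99, -0.141], [-0.003, -0.141, -0.99]]
contact_force: [0.9, -5.8, -5.5]
finger_gap: 0.239
32.225 [ 574.2  -255.18  226.61] [ 0.92 -5.85 -5.54] 0.23905812266737234 knob [320.25 271.17] 22.865421067110553 26 [ 570.79 -255.04  230.09] z 230.08911639194653 theta 0.41093400884699155
```

```bash
python3 -m creep '[{"hand":0.1,"linear":[0,0,0],"rotation":[0,0,0]},{"hand":0.1,"linear":[0,0,0],"rotation":[0,0,0]},{"hand":0.1,"linear":[0,0,0],"rotation":[0,0,0]},{"hand":0.1,"linear":[0,0,0],"rotation":[0,0,0]},{"hand":0.1,"linear":[0,0,0],"rotation":[0,0,0]},{"hand":0.1,"linear":[0,0,0],"rotation":[0,0,0]},{"hand":0.1,"linear":[0,0,0],"rotation":[0,0,0]},{"hand":0.1,"linear":[0,0,0],"rotation":[0,0,0]}]' 20
python3 kl2.py w26
python3 - <<'E'
from h import *
np.set_printoptions(precision=1,suppress=True)
s=get_state()
for n in('scene','side'):
    im=camera(n); cv2.imwrite(f'pics/{n}9.png',im[:,:,::-1])
    for l in('block_a','bottle','slide_box','beaker'):
        print(n,l,[(round(d['p'],2),np.array(d['box'])) for d in cut_out(l,n)])
    print(n,'expected slot blocks', [ (lambda q:np.r_[q.min(0),q.max(0)])(proj(n,np.array([[x+a*.989-b*.148,y+a*.148+b*.989,z] for a in(-11,11) for b in(-26,26) for z in(3,78)]))) for x,y in((448.5,91),(512.2,100.5))])
E
```

```text
t: 33.28
ee_pos: [574.2, -255.2, 226.6]
tool_rot: [[-1.0, 0.029, -0.001], [0.029, 0.99, -0.141], [-0.003, -0.141, -0.99]]
contact_force: [0.3, -5.4, -4.6]
finger_gap: 0.239
33.275 [ 574.2  -255.22  226.62] [ 0.31 -5.41 -4.62] 0.23857971895253513 knob [320.13 271.21] 22.827090380046258 26 [ 570.79 -255.14  230.14] z 230.1317574161248 theta 0.4094279530361083
scene block_a [(0.94, array([401.8, 289.6, 433.1, 322.4])), (0.73, array([341.6, 261.9, 362.5, 281.1])), (0.63, array([353.8, 210.8, 365.3, 237.7])), (0.55, array([402.4, 231.9, 427.3, 255.6])), (0.49, array([366.7, 194.1, 379.3, 224.4]))]
scene bottle [(0.7, array([334.6, 304.1, 365. , 341.7]))]
scene slide_box [(0.82, array([269.6, 248.8, 316.3, 294.9]))]
scene beaker [(0.66, array([332.5, 193. , 389.5, 250.8]))]
scene expected slot blocks [array([361.4, 194.1, 382.9, 225.5]), array([345.7, 206.2, 366.6, 238.1])]
side block_a [(0.77, array([274.3, 163.7, 285.3, 186.8])), (0.72, array([269.1, 221.3, 283. , 249.3])), (0.64, array([286.8, 214.9, 303.1, 241.5])), (0.59, array([245.5, 193.4, 266.2, 220.9])), (0.54, array([304.5, 186. , 322.7, 210.8])), (0.31, array([257.6, 211. , 316.4, 254.8]))]
side bottle [(0.74, array([319.6, 168.1, 339.5, 185.9])), (0.32, array([384.3, 215.2, 399.8, 250.1]))]
side slide_box [(0.74, array([253.9, 210.3, 316.4, 255.6]))]
side beaker [(0.8, array([380.6, 213.8, 401. , 252.7]))]
side expected slot blocks [array([267.3, 218. , 283.3, 248.8]), array([286.9, 210.7, 302.2, 240.9])]
```

The hold is steady at about 0.41 rad, and both blocks' outlines match the slot-floor model in two cameras, so I hand in.

```bash
python3 -c "
from workcell import *
print(job_done())"
```

```text
the job is handed in; nothing more can be done
None
```

Both paraffin blocks are standing in the two empty rack slots. I handed the job in at about 33 s while still holding the clamp lever at the open mark.

**Blocks:** Block A went straight into the slot farther from the robot. Block B caught on a divider and tilted about 10° in the grip. I straightened it against the slot wall and pressed it down until it met the floor, at 23 N. The last scene and side views show both outlines within about 1–2 px of the slot-floor model at their lower edges. An earlier wrist-camera check put them within about 1 mm of the slot centres along the row.

**Lever:** My first grip, with the fingers closing along the hinge as you advised, failed. The knob crept back about 4 mm, then popped out when I raised the grip to 70 N, and the lever sprang shut. I gripped it again at 20 N with one finger in front of the ball and one behind, and tilted the tool along with the lever. Measured from the knob in the wrist camera, the lever is at about 0.41 rad against the mark at 0.40. It was unchanged after a further second of holding, with about 5 N of pull.

**Limits of the checks:**
- The lever angle comes from the knob's position, good to about ±0.03 rad; I did not sight it against the quadrant line.
- I used all 12 picture views before the lever work, so the lever work and the final checks rest on measurements, not on looking.
- The robot was never commanded near the bottle, slide box or beaker. In the last pictures all three were found in the views where I had earlier positions, except the beaker in the scene view and the slide box in the side view. In both of those the detector reported the rack instead.

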